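Load the spice mill with rock sugar and hold its bayonet lid at pulse

TASK

Pick up the steel scoop, scoop at least two lumps of rock sugar out of the red box without touching them with the fingers, tip them into the bowl of the spice mill and lay the scoop back down flat on the counter. Then put the bayonet lid on the mill, its lugs through the two gaps, and twist it clockwise halfway to the lock click, so that its finger bar points at the single-rib pulse marks (an eighth of a turn), never on to the lock. The mill only pulses while the lid is held there against its spring, so finish still gripping the lid in that position, and leave the other kitchenware where it is.

Things in the scene. Friction and masses are not known exactly. Their poses are not given: they have to be found in the camera images.
- mill: Spice mill, fixed: round white motor base, 120 mm wide at the foot, with an open steel bowl and a grey collar, 150 mm high in all. Origin: centre of its underside, z up. Bowl 80 mm wide inside, floor 82 and edge 130 mm above the origin; blade hub to 90 mm. Angles in these notes are from the mill's +x, counter-clockwise from above.
- mouth (a point): Centre of the collar's top, 150 mm above the mill's origin. Collar 104 mm wide outside; at its top two overhanging lips, 4.5 mm thick, leave a round opening 84 mm wide; the space under them is 96 mm wide and 15 mm deep. The lips are cut by two gaps about 22 mm wide, centred at 45 and 225 degrees, for the lid's lugs.
- bowl_in (a point): Middle of the space in the mill's bowl, on its axis, 106 mm above the mill's origin.
- gap (a point): Middle of the gap at 45 degrees, level with the collar's top, 45 mm from the axis; the other gap is opposite. With the lid's bar over the two gaps the lid drops in (free play about 2 mm sideways, 6 degrees in yaw).
- pulse_mark (a point): Foot of the single raised rib outside the collar at 180 degrees (the mill's front, -x); an alike rib at 0 degrees. These mark pulse. Pairs of ribs at -45 and 135 degrees mark lock. Turned clockwise from above, the lid's bar goes from 45 (insert) over 0 (pulse, halfway, 0.785 rad) to -45 degrees (lock click).
- pulse_switch (a joint): Sprung switch in the collar, rad, 0 at rest. A lug of the inserted lid meets it after about 0.13 rad of clockwise twist and pushes it round: its value is the twist less 0.13 (0.65 at pulse, 1.44 at lock). It pushes the lid back with 0.05 Nm at 0 and 0.15 Nm at pulse. At a twist of about 1.15 rad a lug meets the sprung lock catch.
- lid: Grey bayonet lid, about 70 g, on the counter right way up. Origin: centre of its underside, z up. Plug 80 mm wide, 18 mm high, foot chamfered 4 mm; rim disc 104 mm wide from 18 to 24 mm, resting on the collar's top when home (origin then 132 mm above the mill's). Finger bar on top: 64 mm long (x), 14 mm thick (y), from 24 to 54 mm.
- lug (a point): Outer end of one of the lid's two lugs, 46 mm from its axis along +x, in line with the finger bar; the other is opposite (-x). Each is 12 mm wide, 4.5 mm thick, 7.5 to 12 mm above the lid's underside, under its rim disc. A half turn makes no difference to the lid.
- scoop: Steel scoop, about 110 g, flat on the counter. Origin: centre of its floor's underside; x to the open nose, z up. Floor 84 x 62 x 2 mm; side walls 2 mm thick, 31 mm high over the rear 34 mm, 16 mm over the middle 26 mm, none over the front 24 mm; rear wall 38 mm high at x = -41 mm.
- scoop_grip (a point): Point on the axis of the scoop's handle, at x = -77, z = 64 mm in the scoop's frame. The straight handle, 16 mm wide (y) and 9 mm thick, starts at x = -42, z = 34 mm and rises backwards at 40 degrees for 96 mm.
- scoop_in (a point): Middle of the space in the scoop, 14 mm above its origin.
- rice_box: The open red plastic box, fixed on the counter: 214 mm long (its x), 116 mm wide (y), 44 mm high, walls and floor 4 mm thick. Origin: centre of its underside. The sugar lumps lie in the half towards its +x end; the other half is free.
- lump1: A lump of pale amber rock sugar, a rough ball 24 mm across, 11 g, that rolls with difficulty; one of six alike lying in the red box. Origin at its centre.
- lump2: A lump of pale amber rock sugar, a rough ball 24 mm across, 11 g, that rolls with difficulty; one of six alike lying in the red box. Origin at its centre.
- lump3: A lump of pale amber rock sugar, a rough ball 24 mm across, 11 g, that rolls with difficulty; one of six alike lying in the red box. Origin at its centre.
- lump4: A lump of pale amber rock sugar, a rough ball 24 mm across, 11 g, that rolls with difficulty; one of six alike lying in the red box. Origin at its centre.
- lump5: A lump of pale amber rock sugar, a rough ball 24 mm across, 11 g, that rolls with difficulty; one of six alike lying in the red box. Origin at its centre.
- lump6: A lump of pale amber rock sugar, a rough ball 24 mm across, 11 g, that rolls with difficulty; one of six alike lying in the red box. Origin at its centre.
- jar: Bystander: a glass jar with a twist cap, 68 mm wide, 110 mm high, standing. Origin: centre of its underside.
- bowl_a: Bystander: a blue melamine bowl, 116 mm wide, 50 mm high. Origin: centre of its underside.
- bowl_b: Bystander: another blue melamine bowl, the same size. Origin: centre of its underside.
- spatula: Bystander: a steel wok spatula with a wooden handle, 340 mm long along its x, lying flat. Origin: middle of its underside.
- spoon: Bystander: a white ceramic soup spoon, 125 mm long along its x, with a deep 50 mm bowl standing on its flat foot. Origin: under the middle of its bowl.
- box_lid: Bystander: the red box's clip-on lid, 222 x 124 x 12 mm, lying flat. Origin: centre of its underside.
There are look-alikes about, which are no part of the job. Leave any purple look-alike of the scoop alone. Of the things that look like the lid, the smaller one is meant.

How it is judged:
By the outcome, as a careful person would: the job done as asked, in the order asked, and still so for the second after the job is handed in, while the arm keeps its last pose, push and grip.
It also fails if it takes over 67 s, if anything falls off the work surface, if the arm or the gripper's body presses on something with over 40 N, if the wrist force passes 120 N, or if a joint passes its speed limit or range.

ROBOT

A 6-joint arm with a two-finger parallel gripper is mounted at the origin on the work surface. World frame = base frame: x ahead of the robot, y to its left, z up, the work surface at z = 0. Lengths are in m, angles in rad, forces in N, time in s.
With the tool pointing down it reaches from about 0.375 to 0.9 m from the base axis. Payload 3.1 kg.
Tool frame: the origin (TCP) lies at the very end of the fingers, on their centre line; the grasp point (between the pads) lies 19 mm behind it (manip.tcp_to_grasp is the distance from the TCP to the grasp point, in m); z points along the fingers, y is the line along which they close (so a half turn about z gives the same grasp; the last joint's range is limited). The gripper opens to 85 mm and grips with 20 to 120 N. Pads are 22 mm wide; open, the fingers measure 114 mm over their backs; the gripper's body (76 mm by 85 mm) begins 54 mm behind the grasp point. The pads swing forward as they close: fully open they stand 13 mm farther back than shut.
Start: joints at [-1.315, 0.527, 1.433, -0, 1.181, -0.178], TCP at [0.263, -0.567, 0.21] pointing down, gripper open.
Joint ranges: [-3.08, 3.08], [-0.75, 2.2], [0.22, 2.44], [-1.43, 4.57], [0, 2.65], [-2.85, 2.85]. Speed limits (rad/s): [2.79, 2.79, 3.14, 3.14, 3.14, 3.14].

INTERFACE

Orientations are given as a unit quaternion [x, y, z, w].
In Python, from station import manip gives the robot as it stands. The module is installed in compiled form; this text tells all that it offers.
- The arm moves only by the tool step_arm, never from a script. Its argument "commands" is one flat list of numbers, 6 for each row, row after row: the shift along the tool's x, y, z in m, then the turn, a rotation vector about the tool's x, y, z in degrees. A call has exactly 10 rows; each row is the pose to reach, as a shift and turn from the pose commanded when the call began, along the tool's axes at that moment; what a row does not reach only later rows make up. A row lasts 1/10 s, in which the tool goes at most 50 mm and 8.59 degrees, less where a joint would pass 70% of its speed; a pose out of reach is approached as far as the arm can. A call with a gripper value outside its range is refused whole. "jaw" is the opening in per cent of the stroke, from 0 (shut) to 100 (fully open), set as the call begins (left out, the last holds). The fingers move at their own pace and stop on an object; "grip_force" is the grip in N (left out, the last holds). Time passes only in rows, so rows that repeat a pose let the fingers close, or fill a call up. It gives the time, the measured TCP pose, the force, the opening and the grip force at its end, in the units of the state.
- manip.sense(): the state, without advancing time (a new reading comes with each control period).
- manip.snapshot(name): name is "scene" or "top" or "wrist"; returns a dict with "pixels" (384x512x3 uint8, blue, green, red), "fx", "fy", "cx", "cy" (pixels), "k1" (the pictures are not rectified: a ray, as slopes to the right and down, at radius r is drawn at 1 + k1 r^2 times it, then the intrinsics apply), "R" (3x3) and "t" (3): a world point X has camera coordinates R X + t; the wrist camera has in their place "mount" (4x4, takes a point from camera to tool coordinates, whose origin is the TCP and whose axes are the flange's). Camera axes: x right, y down, z forward; pixel columns grow to the right and rows downward; lengths in m; the calibration is good to about 2 mm. A picture is of the moment at which its call begins: read the wrist's pose just before it. There is no depth.
- manip.sign_off(): hands the job in; it is judged then, once.
The state is a dict: "t": time; "q": joint angles; "qd": joint speeds; "tau": joint torques, N m; "tcp_pos": TCP position; "tool_rot": TCP orientation; "force": force on the tool from outside, world axes, zero at the start; "ft_torque": the same for the moment, N m; "finger_gap": opening from 0.0 (shut) to 1.0 (fully open); "gripper_force": force on a finger pad.
Only numpy, scipy, OpenCV 4.12 (cv2) and the standard library are available. Lean on these libraries where they do the work, as an engineer would, in place of code of your own. Each camera call takes 0.05 s, during which the arm holds its last target. There are 200 camera calls.

## Working session

There is one attempt and no reset: what is moved stays moved. The work goes in short steps, Python scripts to look and compute and a tool call to move; the robot and the scene stay as the last step left them, time stands still between calls to the robot, and variables do not carry over. Pictures are saved under pics/ and viewed, at most 10 in all, crops included, and the job is handed in when it is done.

Besides the shell and the picture viewer there is one more tool, called as name(argument=value, ...) on one line, values as JSON. step_arm: Moves the arm, as the interface text tells. Its arguments: {"type":"object","properties":{"commands":{"type":"array","items":{"type":"number"}},"jaw":{"type":"number"},"grip_force":{"type":"number"}},"required":["commands"]}

```bash
mkdir -p pics; python3 - <<'E'
from station import manip
import cv2,numpy as np,pickle
d={n:manip.snapshot(n) for n in("scene","top")}
pickle.dump(d,open("s0.pkl","wb"))
for n in d:
    s=d[n];print(n,s["fx"],s["fy"],s["cx"],s["cy"],s["k1"],np.round(s["R"],4).tolist(),np.round(s["t"],4).tolist(), "cam",np.round(-np.array(s["R"]).T@s["t"],3))
    cv2.imwrite(f"pics/{n}0.png",cv2.resize(s["pixels"],(800,600),interpolation=cv2.INTER_CUBIC))
print(manip.sense())
E
```

```text
scene 461.45667104429833 461.45667104429833 258.0308099897591 189.778642681926 0.041582826903934236 [[0.8262, 0.5633, 0.0105], [0.4745, -0.6856, -0.5521], [-0.3038, 0.4611, -0.8337]] [-0.396, -0.1585, 1.6256] cam [ 0.896 -0.635  1.272]
top 358.348177632137 358.348177632137 253.9940466852254 188.6336115295823 -0.11346272164363662 [[-0.0054, -1.0, 0.0027], [-0.9955, 0.0051, -0.0941], [0.0941, -0.0032, -0.9956]] [0.0115, 0.4864, 1.3615] cam [0.356 0.013 1.401]
{'t': 0.1, 'q': array([-1.31446364e+00,  5.28405673e-01,  1.43377184e+00,  1.01115100e-05,
        1.18138969e+00, -1.78519596e-01]), 'qd': array([ 0.00216918, -0.00119706, -0.00386705, -0.00043984,  0.00061171,
       -0.00040042]), 'tau': array([-3.85066651e-04, -4.43304527e+01, -1.78586680e+01, -2.45695792e-04,
        3.86085041e-03, -4.28562188e-06]), 'tcp_pos': array([ 0.26314079, -0.56615516,  0.2091123 ]), 'tool_rot': array([ 9.76455847e-01,  2.15715098e-01, -3.37299331e-05, -9.86709221e-04]), 'force': array([ 1.09889611,  0.14100778, -0.01602632]), 'ft_torque': array([-0.02506332,  0.01359823,  0.01956528]), 'gripper_force': 0.0, 'finger_gap': 0.9987243605396035}
```

View pics/top0.png

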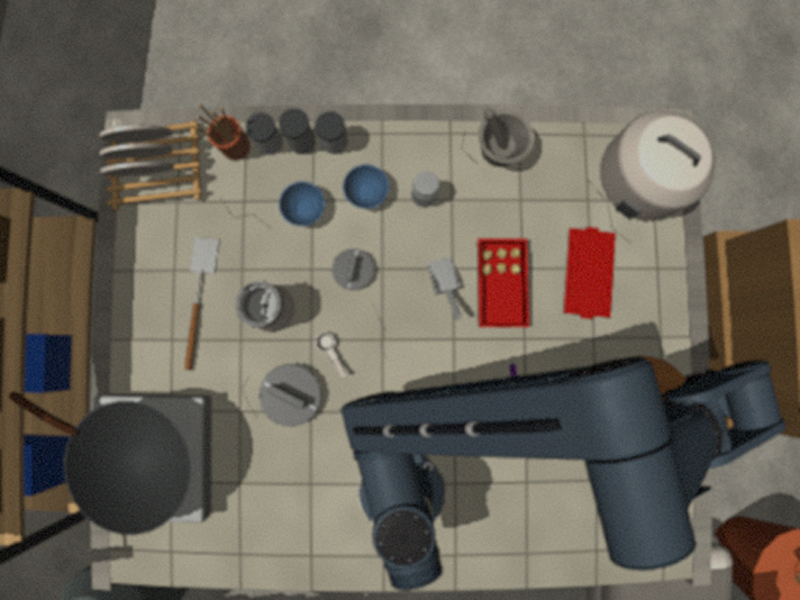

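View pics/scene0.png

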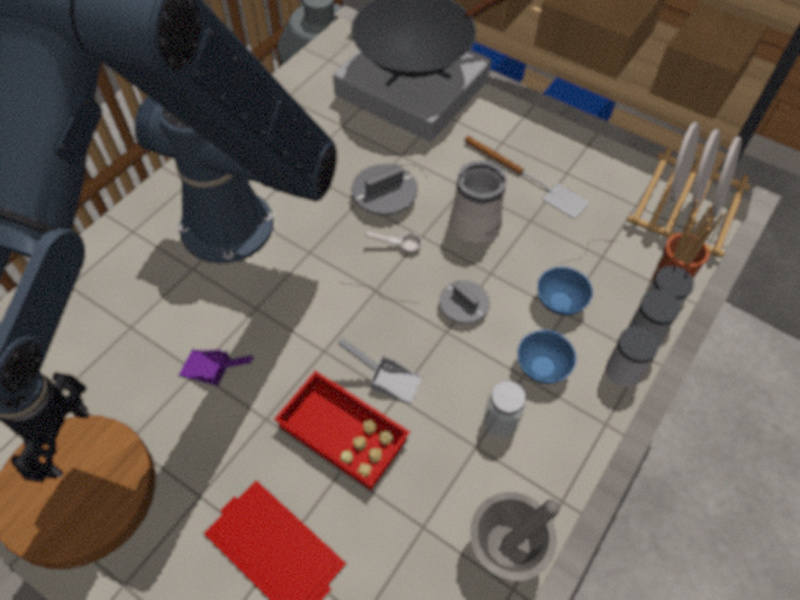

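Top picture (800x600): the mill is at (261,305), the small lid at (353,269) and the scoop at (447,275) with its handle toward (465,312). The red box is at (504,282) with its lumps in the far half. The decoys are the big lid at (291,394) and the purple scoop. The scene view agrees.

```bash
cat > h.py <<'E'
import numpy as np,cv2
from scipy.spatial.transform import Rotation as Rn
def ray(s,uv,pose=None):
    "origin, unit-z direction rays in world for pixels uv (N,2); pose=(tcp_pos,tool_rot) for wrist"
    uv=np.atleast_2d(np.array(uv,float))
    d=(uv-[s["cx"],s["cy"]])/[s["fx"],s["fy"]]
    p=d.copy()
    for _ in range(20): p=d/(1+s["k1"]*(p**2).sum(1,keepdims=True))
    c=np.c_[p,np.ones(len(p))]
    if pose is None:
        R=np.array(s["R"]);return -R.T@np.array(s["t"]),c@R
    M=np.array(s["mount"]);T=Rn.from_quat(pose[1])
    return T.apply(M[:3,3])+pose[0],T.apply(c@M[:3,:3].T)
def plane(s,uv,z,pose=None):
    o,d=ray(s,uv,pose);return o+d*((z-o[2])/d[:,2:3])
def proj(s,X,pose=None):
    X=np.atleast_2d(X)
    if pose is None: c=X@np.array(s["R"]).T+s["t"]
    else:
        M=np.array(s["mount"]);c=(Rn.from_quat(pose[1]).inv().apply(X-pose[0])-M[:3,3])@M[:3,:3]
    p=c[:,:2]/c[:,2:];p=p*(1+s["k1"]*(p**2).sum(1,keepdims=True))
    return p*[s["fx"],s["fy"]]+[s["cx"],s["cy"]]
def tool(yaw,tilt=0,axis=None):
    "tool down, tool x at world yaw (deg)"
    return Rn.from_euler('z',yaw,degrees=True)*Rn.from_euler('x',180,degrees=True)
def rel(pos,rot,tp,tr):
    "shift (m) and rotvec (deg) in tool axes from pose to target"
    return np.round(rot.inv().apply(np.array(tp)-pos),4),np.round((rot.inv()*tr).as_rotvec(degrees=True),2)
E
python3 - <<'E'
import pickle,cv2,numpy as np
from h import *
d=pickle.load(open("s0.pkl","rb"));s=d["top"];im=s["pixels"]
hsv=cv2.cvtColor(im,cv2.COLOR_BGR2HSV);h,S,v=cv2.split(hsv)
red=(((h<8)|(h>172))&(S>150)&(v>60)).astype(np.uint8)
for c in cv2.findContours(red,0,2)[0]:
    if cv2.contourArea(c)>300:
        b=cv2.boxPoints(cv2.minAreaRect(c));print("red",b.round(1).tolist(),plane(s,b,0.044)[:,:2].round(4).tolist(),plane(s,b,0)[:,:2].round(4).tolist())
c=cv2.resize(im[140:272,140:340],(800,528),interpolation=cv2.INTER_CUBIC);cv2.imwrite("pics/crop1.png",c)
E
```

```text
red [[306.0, 153.0], [338.0, 153.0], [338.0, 208.0], [306.0, 208.0]] [[0.6214, -0.1922], [0.6214, -0.317], [0.4087, -0.3109], [0.4096, -0.188]] [[0.63, -0.1989], [0.63, -0.3277], [0.4104, -0.3214], [0.4113, -0.1946]]
red [[360.5, 202.0], [364.29998779296875, 144.89999389648438], [393.6000061035156, 146.8000030517578], [389.79998779296875, 204.0]] [[0.4308, -0.3991], [0.6537, -0.4225], [0.6466, -0.5403], [0.4223, -0.5147]] [[0.4332, -0.4125], [0.6634, -0.4367], [0.656, -0.5583], [0.4244, -0.5318]]
```

View pics/crop1.png

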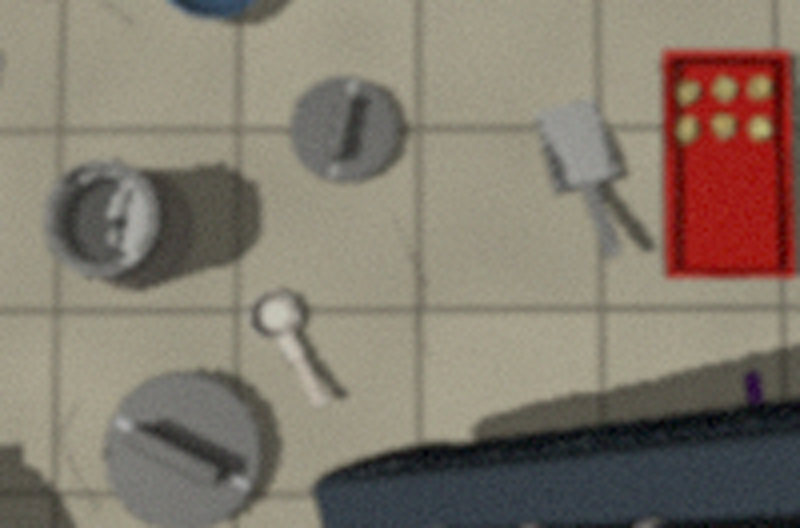

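The crop (4x, offset 140) shows the mill collar centred at about (103,220) and the lid disc at (348,130). The lid bar runs (355,90) to (335,172). The scoop nose is at (537,115)/(590,102), its rear at (560,188)/(625,172), and the light handle ends at (612,250). The dark strip beside it is shadow. The box spans (665,50) to (793,275).

```bash
python3 - <<'E'
import pickle
from h import *
from station import manip
s=pickle.load(open("s0.pkl","rb"))["top"]
o=lambda *p:(np.array(p)+.5)/4-.5+140
P=lambda n,z,*p:print(n,plane(s,o(*p),z)[:,:2].round(3).tolist())
P("mill",.15,(103,220));P("lid",.024,(348,130));P("bar",.054,(355,90),(335,172))
P("scoopfloor",.002,(537,115),(590,102),(560,188),(625,172));P("hroot",.034,(590,186));P("hend",.095,(612,252))
P("lumps",.018,(688,92),(725,88),(760,87),(688,128),(724,125),(761,126))
w=manip.snapshot("wrist");print(np.round(w["mount"],4).tolist(),w["fx"],w["cx"],w["cy"],w["k1"])
E
```

```text
mill [[0.455, 0.322]]
lid [[0.551, 0.115]]
bar [[0.585, 0.106], [0.507, 0.125]]
scoopfloor [[0.568, -0.07], [0.581, -0.123], [0.496, -0.092], [0.511, -0.156]]
hroot [[0.494, -0.118]]
hend [[0.428, -0.132]]
lumps [[0.588, -0.218], [0.592, -0.254], [0.593, -0.289], [0.553, -0.217], [0.555, -0.252], [0.554, -0.289]]
[[-0.0001, -0.9628, -0.2701, 0.0691], [1.0, 0.0001, -0.0004, -0.0014], [0.0004, -0.2701, 0.9628, -0.1633], [0.0, 0.0, 0.0, 1.0]] 293.73881078402417 255.686085250056 186.38178342206444 0.014314467659148178
```

step_arm(commands=[0.4,-0.296,-0.09,0,0,24.9,0.4,-0.296,-0.09,0,0,24.9,0.4,-0.296,-0.09,0,0,24.9,0.4,-0.296,-0.09,0,0,24.9,0.4,-0.296,-0.09,0,0,24.9,0.4,-0.296,-0.09,0,0,24.9,0.4,-0.296,-0.09,0,0,24.9,0.4,-0.296,-0.09,0,0,24.9,0.4,-0.296,-0.09,0,0,24.9,0.4,-0.296,-0.09,0,0,24.9])

```text
t: 1.15
tcp_pos: [0.4991, -0.1328, 0.2993]
tool_rot: [1.0, 0.0, -0.0, -0.0]
force: [0.7, -0.2, -0.5]
finger_gap: 1.0
gripper_force: 0.0
```

step_arm(commands=[0,0,0,0,0,0,0,0,0,0,0,0,0,0,0,0,0,0,0,0,0,0,0,0,0,0,0,0,0,0,0,0,0,0,0,0,0,0,0,0,0,0,0,0,0,0,0,0,0,0,0,0,0,0,0,0,0,0,0,0])

```text
t: 2.15
tcp_pos: [0.4987, -0.1348, 0.299]
tool_rot: [1.0, 0.0, 0.0, 0.0]
force: [0.2, 0.9, -0.1]
finger_gap: 1.001
gripper_force: 0.0
```

```bash
python3 - <<'E'
from station import manip
import pickle
from h import *
s=manip.sense();w=manip.snapshot("wrist");p=(s["tcp_pos"],s["tool_rot"])
pickle.dump((w,p),open("w1.pkl","wb"));print(s["t"],p,s["q"].round(3))
cv2.imwrite("pics/w1.png",cv2.resize(w["pixels"],(800,600),interpolation=cv2.INTER_CUBIC))
E
```

```text
2.15 (array([ 0.49869873, -0.13479076,  0.29903362]), array([9.99999997e-01, 7.66135025e-05, 1.65426766e-05, 8.57201163e-06])) [-0.481  0.28   1.584  0.     1.278  1.09 ]
```

View pics/w1.png

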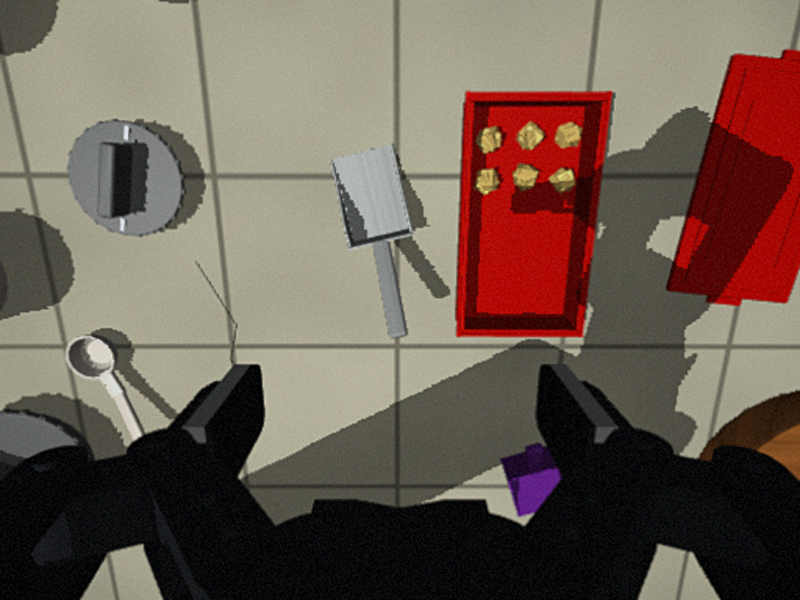

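The wrist view (800x600) shows the scoop nose corners at (332,161) and (393,146), rear top corners at (350,247) and (411,234), and the handle end at (398,336). The box corners are (466,93), (612,93), (583,335) and (457,335). The lumps are at (489,138), (530,135), (568,134), (487,180), (525,177) and (563,179). The lid disc is centred near (127,177), with its bar top from (108,143) to (106,216).

```bash
python3 - <<'E'
import pickle
from h import *
w,p=pickle.load(open("w1.pkl","rb"))
P=lambda n,z,*q:print(n,(lambda a:plane(w,a,z,p)[:,:2].round(4).tolist())((np.array(q)+.5)/1.5625-.5))
P("nose",.002,(332,161),(393,146));P("rear top",.038,(350,247),(411,234));P("hend",.095,(398,336));P("hroot",.036,(381,243))
P("box rim",.044,(468,93),(612,93),(583,335),(459,335));P("lumps",.016,(489,138),(530,135),(568,134),(487,180),(525,177),(563,179))
P("lid disc lr",.024,(69,178),(184,178),(125,121),(135,235));P("bar top",.054,(98,144),(117,142),(116,216),(97,215));P("lugs?",.024,(127,125),(123,228))
# red mask fit
E
```

```text
nose [[0.5685, -0.0677], [0.5823, -0.1265]]
rear top [[0.4913, -0.0865], [0.5035, -0.1434]]
hend [[0.4246, -0.1315]]
hroot [[0.4947, -0.1154]]
box rim [[0.6234, -0.1904], [0.6229, -0.3112], [0.406, -0.3107], [0.4058, -0.1906]]
lumps [[0.5888, -0.2152], [0.5914, -0.2527], [0.5921, -0.2874], [0.5513, -0.2154], [0.554, -0.251], [0.5521, -0.2868]]
lid disc lr [[0.5526, 0.1717], [0.5531, 0.0665], [0.6022, 0.1124], [0.5001, 0.1198]]
bar top [[0.5815, 0.1212], [0.5832, 0.105], [0.5214, 0.1164], [0.5222, 0.1328]]
lugs? [[0.5989, 0.1112], [0.5067, 0.1301]]
```

```bash
cat >> h.py <<'E'
def gp(g,yaw,phi=0,back=0):
    "TCP pose for grasp point g, tool x yaw (deg), tilt phi (z toward x); back = retreat along z"
    r=tool(yaw)*Rn.from_euler('y',phi,degrees=True)
    return np.array(g)+r.apply([0,0,.019-back]),r
def plan(*poses):
    from station import manip
    s=manip.sense();c=(s["tcp_pos"],Rn.from_quat(s["tool_rot"]))
    print("t",s["t"])
    for q in poses: print(*rel(*c,*q));c=q
E
python3 - <<'E'
from h import *
g=(.4608,-.1233,.063)
plan(gp(g,13,25,.09),gp(g,13,25),gp((.4608,-.1233,.2),13,25))
E
```

```text
t 2.2
[-0.0672 -0.0047  0.1717] [  2.83  24.89 -12.77]
[-0.   -0.    0.09] [0. 0. 0.]
[ 0.0579  0.     -0.1242] [0. 0. 0.]
```

step_arm(commands=[-0.067,-0.005,0.172,2.83,24.89,-12.77,-0.067,-0.005,0.172,2.83,24.89,-12.77,-0.067,-0.005,0.172,2.83,24.89,-12.77,-0.067,-0.005,0.172,2.83,24.89,-12.77,-0.067,-0.005,0.172,2.83,24.89,-12.77,-0.067,-0.005,0.172,2.83,24.89,-12.77,-0.067,-0.005,0.172,2.83,24.89,-12.77,-0.067,-0.005,0.172,2.83,24.89,-12.77,-0.067,-0.005,0.172,2.83,24.89,-12.77,-0.067,-0.005,0.172,2.83,24.89,-12.77], jaw=55)

```text
t: 3.2
tcp_pos: [0.4331, -0.1306, 0.1279]
tool_rot: [0.97, 0.111, 0.216, -0.024]
force: [0.5, -0.1, 0.0]
finger_gap: 0.549
gripper_force: 0.0
```

```bash
python3 - <<'E'
from h import *
from station import manip
import pickle
s=manip.sense();p=(s["tcp_pos"],s["tool_rot"]);w=manip.snapshot("wrist");pickle.dump((w,p),open("w2.pkl","wb"))
cv2.imwrite("pics/w2.png",w["pixels"])
print(p,Rn.from_quat(p[1]).as_matrix().round(3).tolist(),s["q"].round(2))
g=(.4608,-.1233,.063)
plan(gp(g,13,25))
# expected pixel of grip, handle end
o=np.array([.5358,-.106,0]);u=np.array([.974,.225,0])
print(proj(w,[o-.0825*u+[0,0,.0685],o-.113*u+[0,0,.0945],o+.042*u],p).round(1))
E
```

```text
(array([ 0.43313625, -0.13058527,  0.12792035]), array([ 0.96979129,  0.11096394,  0.21595138, -0.02359787])) [[0.882, 0.225, 0.414], [0.205, -0.974, 0.094], [0.424, 0.002, -0.906]] [-0.82  0.41  2.23  0.97  0.46 -0.35]
t 3.25
[-0.0017 -0.001   0.09  ] [ 0.11 -0.1   0.1 ]
[[256.4 197.3]
 [256.6 235.5]
 [256.2  93.7]]
```

View pics/w2.png

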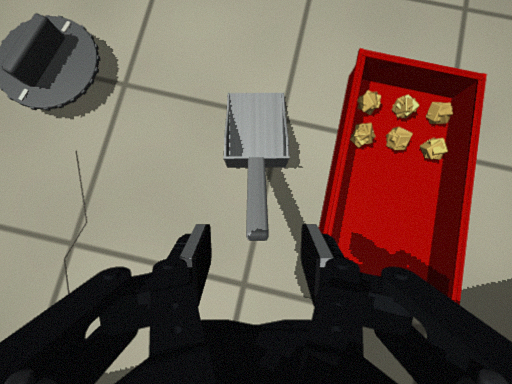

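The handle end is at (258,236), as predicted, and centred between the fingers. I'll advance and grip.

step_arm(commands=[-0.0017,0,0.03,0,0,0,-0.0017,0,0.06,0,0,0,-0.0017,0,0.08,0,0,0,-0.0017,0,0.089,0,0,0,-0.0017,0,0.089,0,0,0,-0.0017,0,0.089,0,0,0,-0.0017,0,0.089,0,0,0,-0.0017,0,0.089,0,0,0,-0.0017,0,0.089,0,0,0,-0.0017,0,0.089,0,0,0])

```text
t: 4.25
tcp_pos: [0.4669, -0.1219, 0.046]
tool_rot: [0.97, 0.11, 0.215, -0.024]
force: [0.2, -0.1, 0.2]
finger_gap: 0.548
gripper_force: 0.0
```

step_arm(commands=[0,0,0,0,0,0,0,0,0,0,0,0,0,0,0,0,0,0,0,0,0,0,0,0,0,0,0,0,0,0,0,0,0,0,0,0,0,0,0,0,0,0,0,0,0,0,0,0,0,0,0,0,0,0,0,0,0,0,0,0], jaw=0, grip_force=90)

```text
t: 5.25
tcp_pos: [0.4668, -0.122, 0.0458]
tool_rot: [0.97, 0.11, 0.215, -0.024]
force: [-3.6, -1.2, 5.3]
finger_gap: 0.165
gripper_force: 87.8
```

```bash
python3 - <<'E'
from h import *
from station import manip
import pickle
s=manip.sense();print(s["tcp_pos"],s["tool_rot"],s["finger_gap"],s["gripper_force"],s["force"])
p=(s["tcp_pos"],Rn.from_quat(s["tool_rot"]))
# scoop in tool frame: assume scoop level, at z=0, yaw 13
u=np.array([np.cos(np.radians(13)),np.sin(np.radians(13)),0])
o=np.array([.5358,-.106,0]);S=Rn.from_euler('z',13,degrees=True)
off=p[1].inv().apply(o-p[0]);rr=p[1].inv()*S
pickle.dump((off,rr.as_quat()),open("grip.pkl","wb"));print(off,rr.as_euler('xyz',degrees=True))
open("h.py","a").write('''
def sc(o,yaw,pitch=0):
    "TCP pose putting held scoop origin at o, nose yaw, pitch nose-down (deg)"
    import pickle
    off,q=pickle.load(open("grip.pkl","rb"))
    S=Rn.from_euler('z',yaw,degrees=True)*Rn.from_euler('y',pitch,degrees=True)
    r=S*Rn.from_quat(q).inv()
    return np.array(o)-r.apply(off),r
''')
E
python3 - <<'E'
from h import *
plan(sc((.5358,-.106,.07),13),sc((.473,-.234,.07),0),sc((.473,-.234,.006),0))
E
```

```text
[ 0.46678752 -0.12195006  0.04579921] [ 0.9700709   0.11017591  0.21503598 -0.02415058] 0.16545434626637315 87.77520750649273 [-3.57460747 -1.18463157  5.34796659]
[ 4.48472897e-02 -9.97149864e-05  7.14381185e-02] [-1.79947610e+02 -2.49938785e+01 -5.23937076e-02]
t 5.25
[ 0.0296  0.     -0.0634] [ 0. -0.  0.]
[-0.0799  0.0947 -0.0372] [-5.490e+00 -1.000e-02  1.178e+01]
[-0.027 -0.     0.058] [0. 0. 0.]
```

step_arm(commands=[0.005,0,-0.011,0,0,0,0.0148,0,-0.0317,0,0,0,0.0296,0,-0.0634,0,0,0,0.0296,0,-0.0634,0,0,0,0.0296,0,-0.0634,0,0,0,0.0296,0,-0.0634,0,0,0,0.0296,0,-0.0634,0,0,0,0.0296,0,-0.0634,0,0,0,0.0296,0,-0.0634,0,0,0,0.0296,0,-0.0634,0,0,0])

```text
t: 6.25
tcp_pos: [0.4667, -0.1215, 0.1151]
tool_rot: [0.97, 0.11, 0.215, -0.025]
force: [0.8, -0.5, -1.0]
finger_gap: 0.164
gripper_force: 88.2
```

```bash
python3 - <<'E'
from h import *
plan(sc((.492,-.234,.07),0),sc((.492,-.234,.006),0))
E
```

```text
t 6.25
[-0.0628  0.0994 -0.0301] [-5.58  0.03 11.78]
[-0.027 -0.     0.058] [0. 0. 0.]
```

step_arm(commands=[-0.0314,0.0497,-0.015,-2.79,0,5.9,-0.0628,0.0994,-0.0301,-5.58,0,11.78,-0.0628,0.0994,-0.0301,-5.58,0,11.78,-0.0628,0.0994,-0.0301,-5.58,0,11.78,-0.0628,0.0994,-0.0301,-5.58,0,11.78,-0.0628,0.0994,-0.0301,-5.58,0,11.78,-0.0628,0.0994,-0.0301,-5.58,0,11.78,-0.0628,0.0994,-0.0301,-5.58,0,11.78,-0.0628,0.0994,-0.0301,-5.58,0,11.78,-0.0628,0.0994,-0.0301,-5.58,0,11.78])

```text
t: 7.25
tcp_pos: [0.4215, -0.2338, 0.1164]
tool_rot: [0.976, 0.0, 0.216, 0.001]
force: [-0.4, 0.5, -1.5]
finger_gap: 0.16
gripper_force: 88.3
```

```bash
python3 - <<'E'
from h import *
from station import manip
import pickle
s=manip.sense();p=(s["tcp_pos"],s["tool_rot"]);w=manip.snapshot("wrist");pickle.dump((w,p),open("w3.pkl","wb"))
plan(sc((.492,-.234,.007),0))
im=w["pixels"].copy()
off,q=pickle.load(open("grip.pkl","rb"));T=Rn.from_quat(p[1]);o=p[0]+T.apply(off);S=T*Rn.from_quat(q);print(o,S.as_euler('xyz',degrees=True))
pts=proj(w,[o+S.apply(a) for a in([.042,.031,.002],[.042,-.031,.002],[-.042,-.031,.038],[-.042,.031,.038])],p);print(pts.round(1))
for a in pts: cv2.circle(im,tuple(int(v) for v in a.round()),2,(255,0,255),-1)
cv2.imwrite("pics/w3.png",im)
E
```

```text
t 7.3
[-0.0272  0.      0.0574] [ 0.03 -0.01  0.05]
[ 0.49236539 -0.23375314  0.07056717] [-0.04769477 -0.01151753  0.04418237]
[[219.   83.9]
 [295.9  83.8]
 [306.5 177.5]
 [209.7 177.6]]
```

View pics/w3.png

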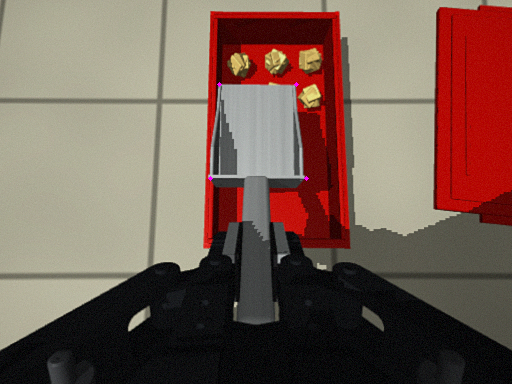

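The overlay matches the held scoop (nose row about 85, rear row 177), so it hasn't slipped or tilted.

```bash
python3 - <<'E'
from h import *
plan(sc((.492,-.234,.007),0,2),sc((.530,-.234,.0055),0,2),sc((.571,-.234,.0055),0,2))
E
```

```text
t 7.3
[-0.0246  0.      0.0559] [ 0.03 -2.01  0.05]
[ 0.0344 -0.      0.0162] [0. 0. 0.]
[ 0.0377 -0.      0.016 ] [0. 0. 0.]
```

step_arm(commands=[-0.007,0,0.0145,0,0,0,-0.014,0,0.029,0,0,0,-0.021,0,0.044,0,0,0,-0.025,0,0.053,0,0,0,-0.026,0,0.055,0,-1,0,-0.026,0,0.055,0,-2,0,-0.026,0,0.055,0,-2,0,-0.026,0,0.055,0,-2,0,-0.026,0,0.055,0,-2,0,-0.026,0,0.055,0,-2,0])

```text
t: 8.3
tcp_pos: [0.4209, -0.2343, 0.0556]
tool_rot: [0.98, -0.0, 0.199, 0.001]
force: [-0.4, 0.1, -1.1]
finger_gap: 0.165
gripper_force: 88.2
```

```bash
cat >> h.py <<'E'
def where():
    import pickle
    from station import manip
    s=manip.sense();off,q=pickle.load(open("grip.pkl","rb"));T=Rn.from_quat(s["tool_rot"])
    print("scoop",(s["tcp_pos"]+T.apply(off)).round(4),(T*Rn.from_quat(q)).as_euler('xyz',degrees=True).round(2),"F",s["force"].round(1),s["q"].round(2))
E
python3 - <<'E'
from h import *
where()
plan(sc((.492,-.234,.0055),0,2),sc((.530,-.234,.0055),0,2),sc((.571,-.234,.0055),0,2))
E
```

```text
scoop [ 0.4902 -0.2343  0.0073] [-0.05  1.98 -0.02] F [-0.4  0.1 -1.1] [-0.97  0.61  2.19  1.28  0.34 -0.62]
t 8.3
[ 0.001  -0.0003  0.0024] [ 0.05 -0.02  0.  ]
[ 0.035  -0.      0.0148] [0. 0. 0.]
[ 0.0377 -0.      0.016 ] [0. 0. 0.]
```

step_arm(commands=[-0.0005,0,0.001,0,0,0,-0.0008,0,0.0018,0,0,0,0.0045,0,0.0042,0,0,0,0.01,0,0.0065,0,0,0,0.0155,0,0.0088,0,0,0,0.021,0,0.0111,0,0,0,0.0265,0,0.0135,0,0,0,0.032,0,0.0158,0,0,0,0.0375,0,0.0182,0,0,0,0.043,0,0.0205,0,0,0])

```text
t: 9.3
tcp_pos: [0.4686, -0.2341, 0.0535]
tool_rot: [0.98, -0.0, 0.199, 0.001]
force: [-1.0, 0.8, 1.2]
finger_gap: 0.163
gripper_force: 88.3
```

```bash
python3 - <<'E'
from h import *
where()
plan(sc((.571,-.234,.0055),0,2))
E
```

```text
scoop [ 0.5378 -0.2341  0.0052] [-0.03  2.   -0.  ] F [-1.   0.8  1.2] [-0.87  0.63  2.09  1.12  0.34 -0.35]
t 9.3
[ 0.0307 -0.0001  0.0127] [ 0.03 -0.    0.01]
```

step_arm(commands=[0.005,0,0.002,0,0,0,0.01,0,0.004,0,0,0,0.015,0,0.006,0,0,0,0.02,0,0.008,0,0,0,0.025,0,0.0105,0,0,0,0.029,0,0.012,0,0,0,0.031,0,0.013,0,0,0,0.031,0,0.013,0,0,0,0.031,0,0.013,0,0,0,0.031,0,0.013,0,0,0])

```text
t: 10.3
tcp_pos: [0.5025, -0.2343, 0.0535]
tool_rot: [0.98, -0.0, 0.2, 0.001]
force: [0.4, -0.5, -0.9]
finger_gap: 0.161
gripper_force: 88.0
```

```bash
python3 - <<'E'
from h import *
from station import manip
where()
w=manip.snapshot("wrist");cv2.imwrite("pics/w4.png",w["pixels"])
plan(sc((.571,-.234,.0055),0,-15))
E
```

```text
scoop [ 0.5717 -0.2343  0.0053] [-0.03  1.97  0.02] F [ 0.4 -0.5 -0.9] [-0.81  0.64  2.02  0.99  0.34 -0.16]
t 10.35
[-0.0195 -0.0003  0.0157] [ 0.03 16.97  0.04]
```

View pics/w4.png

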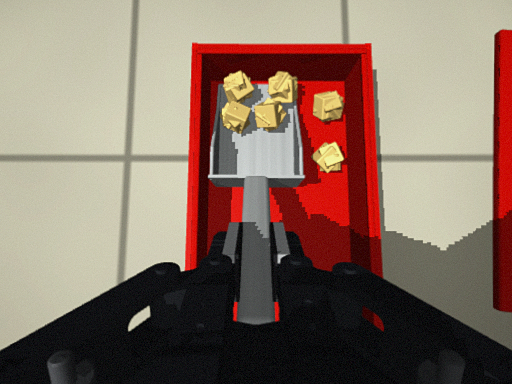

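All four lumps of the first two columns sit on the scoop floor, at (238,85), (283,88), (236,116) and (270,115). I'll tilt the nose up and lift.

```bash
python3 - <<'E'
from h import *
from station import manip
s=manip.sense();c=(s["tcp_pos"],Rn.from_quat(s["tool_rot"]))
for q in (sc((.570,-.234,.008),0,-3),sc((.567,-.234,.014),0,-9),sc((.565,-.234,.022),0,-15),sc((.565,-.234,.06),0,-16),sc((.56,-.234,.13),0,-16)):print(*rel(*c,*q))
E
```

```text
[-0.0066 -0.0003  0.001 ] [0.03 4.97 0.03]
[-0.0137 -0.0003 -0.    ] [ 0.03 10.97  0.04]
[-0.0186 -0.0003 -0.0018] [ 0.03 16.97  0.04]
[-0.0047 -0.0003 -0.0356] [ 0.03 17.97  0.04]
[ 0.0181 -0.0002 -0.102 ] [ 0.03 17.97  0.04]
```

step_arm(commands=[-0.0066,0,0.001,0,5,0,-0.01,0,0.0005,0,8,0,-0.0137,0,0,0,11,0,-0.0186,0,-0.0018,0,17,0,-0.012,0,-0.018,0,17.5,0,-0.0047,0,-0.0356,0,18,0,0.003,0,-0.058,0,18,0,0.0105,0,-0.08,0,18,0,0.0181,0,-0.102,0,18,0,0.0181,0,-0.102,0,18,0])

```text
t: 11.35
tcp_pos: [0.4794, -0.2354, 0.1568]
tool_rot: [0.936, 0.001, 0.351, 0.003]
force: [-0.8, 0.2, -0.8]
finger_gap: 0.164
gripper_force: 88.5
```

```bash
python3 - <<'E'
from h import *
from station import manip
import pickle
where()
s=manip.sense();p=(s["tcp_pos"],s["tool_rot"]);w=manip.snapshot("wrist");pickle.dump((w,p),open("w5.pkl","wb"))
im=w["pixels"];h,S,v=cv2.split(cv2.cvtColor(im,cv2.COLOR_BGR2HSV))
m=((h>15)&(h<32)&(S>90)&(v>70)).astype(np.uint8)
n,l,st,ce=cv2.connectedComponentsWithStats(m)
print([(st[i,4],ce[i].round().tolist()) for i in range(1,n) if st[i,4]>40])
E
```

```text
scoop [ 0.5602 -0.2355  0.1325] [ -0.39 -16.14   0.12] F [-0.8  0.2 -0.8] [-1.03  0.47  2.21  1.52  0.6  -0.84]
[(np.int32(712), [280.0, 128.0]), (np.int32(651), [246.0, 135.0]), (np.int32(634), [234.0, 163.0]), (np.int32(657), [276.0, 163.0]), (np.int32(76), [306.0, 170.0]), (np.int32(238), [302.0, 202.0])]
```

```bash
cat >> h.py <<'E'
def nose(n,yaw,pitch):
    S=Rn.from_euler('z',yaw,degrees=True)*Rn.from_euler('y',pitch,degrees=True)
    return sc(np.array(n)-S.apply([.042,0,0]),yaw,pitch)
E
python3 - <<'E'
from h import *
u=np.array([np.cos(np.radians(24)),np.sin(np.radians(24)),0])
n=np.array([.455,.322,.24])-.03*u
plan(nose((n+[.58,-.21,.16])/2-[0,0,-.03],12,-16))
plan(nose(n,24,-14))
E
```

```text
t 11.4
[-0.0126 -0.2592 -0.1287] [ 8.1  -0.02 -8.86]
t 11.4
[-0.0538 -0.4951 -0.1851] [ 15.66  -1.96 -18.2 ]
```

step_arm(commands=[-0.0005,-0.01,-0.005,0.3,0,-0.35,-0.0015,-0.031,-0.0154,1,0,-1.1,-0.0028,-0.057,-0.0283,1.8,0,-2,-0.0043,-0.088,-0.0437,2.8,0,-3,-0.0058,-0.119,-0.0592,3.7,0,-4.1,-0.0073,-0.15,-0.0746,4.7,0,-5.1,-0.0088,-0.181,-0.09,5.7,0,-6.2,-0.0103,-0.2125,-0.1055,6.6,0,-7.3,-0.0116,-0.2385,-0.1184,7.5,0,-8.2,-0.0126,-0.259,-0.1287,8.1,0,-8.86])

```text
t: 12.4
tcp_pos: [0.3927, 0.026, 0.2524]
tool_rot: [0.933, 0.098, 0.343, -0.04]
force: [-0.4, 0.0, -1.4]
finger_gap: 0.165
gripper_force: 88.5
```

```bash
python3 - <<'E'
from h import *
where()
u=np.array([np.cos(np.radians(24)),np.sin(np.radians(24)),0])
n=np.array([.455,.322,.24])-.03*u
plan(nose(n,24,-14))
E
```

```text
scoop [0.4713 0.0432 0.2272] [  0.39 -15.45  12.13] F [-0.4  0.  -1.4] [-0.71 -0.03  2.44  1.17  0.6  -0.31]
t 12.4
[-0.0162 -0.2454 -0.018 ] [ 7.23 -1.48 -9.29]
```

```bash
cat >> h.py <<'E'
def rows(*ks,start=None):
    "print rows rel. to current pose for a list of poses"
    from station import manip
    s=manip.sense();c=(s["tcp_pos"],Rn.from_quat(s["tool_rot"]))
    print("t",s["t"],[ [float(v) for v in np.r_[np.round(a,4),np.round(b,1)]] for a,b in (rel(*c,*q) for q in ks)])
    print("tcp",[q[0].round(3).tolist() for q in ks[-1:]])
E
python3 - <<'E'
from h import *
from station import manip
u=np.array([np.cos(np.radians(80)),np.sin(np.radians(80)),0])
n1=np.array([.455,.322,.24])-.03*u; n0=np.array([.5106,.0515,.2385])
f=[.05,.15,.26,.37,.48,.59,.70,.81,.92,1]
rows(*[nose(n0+(n1-n0)*a+[.05*np.sin(np.pi*a),0,0],12+68*a,-15.5+7.5*a) for a in f])
E
```

```text
t 12.4 [[0.006, -0.004, 0.004, 1.8, -0.3, -2.7], [0.019, -0.0115, 0.0128, 6.1, -1.1, -7.9], [0.0327, -0.0208, 0.0221, 10.8, -1.9, -13.7], [0.0447, -0.0316, 0.0299, 15.4, -2.8, -19.6], [0.0541, -0.0445, 0.0355, 20.0, -3.6, -25.5], [0.0603, -0.0598, 0.0385, 24.4, -4.3, -31.6], [0.0635, -0.0777, 0.0389, 28.8, -5.0, -37.6], [0.0641, -0.0982, 0.0371, 33.1, -5.7, -43.8], [0.0631, -0.1211, 0.0339, 37.3, -6.4, -50.0], [0.062, -0.1392, 0.0314, 40.3, -6.8, -54.6]]
tcp [[0.429, 0.176, 0.27]]
```

step_arm(commands=[0.006,-0.004,0.004,1.8,-0.3,-2.7,0.019,-0.0115,0.0128,6.1,-1.1,-7.9,0.0327,-0.0208,0.0221,10.8,-1.9,-13.7,0.0447,-0.0316,0.0299,15.4,-2.8,-19.6,0.0541,-0.0445,0.0355,20.0,-3.6,-25.5,0.0603,-0.0598,0.0385,24.4,-4.3,-31.6,0.0635,-0.0777,0.0389,28.8,-5.0,-37.6,0.0641,-0.0982,0.0371,33.1,-5.7,-43.8,0.0631,-0.1211,0.0339,37.3,-6.4,-50.0,0.062,-0.139,0.0314,40.3,-6.8,-54.6])

```text
t: 13.4
tcp_pos: [0.4292, 0.1756, 0.2682]
tool_rot: [0.734, 0.617, 0.216, -0.184]
force: [0.4, -0.1, -2.2]
finger_gap: 0.164
gripper_force: 88.5
```

step_arm(commands=[0,0,0,0,0,0,0,0,0,0,0,0,0,0,0,0,0,0,0,0,0,0,0,0,0,0,0,0,0,0,0,0,0,0,0,0,0,0,0,0,0,0,0,0,0,0,0,0,0,0,0,0,0,0,0,0,0,0,0,0])

```text
t: 14.4
tcp_pos: [0.4305, 0.1741, 0.2696]
tool_rot: [0.735, 0.616, 0.218, -0.181]
force: [0.4, 0.7, -1.5]
finger_gap: 0.167
gripper_force: 88.5
```

```bash
python3 - <<'E'
from h import *
from station import manip
import pickle
where()
s=manip.sense();p=(s["tcp_pos"],s["tool_rot"]);w=manip.snapshot("wrist");pickle.dump((w,p),open("w6.pkl","wb"))
cv2.imwrite("pics/w6.png",w["pixels"])
a=np.linspace(0,2*np.pi,9)[:-1]
print(proj(w,np.c_[.455+.052*np.cos(a),.322+.052*np.sin(a),0*a+.15],p).round().tolist())
E
```

```text
scoop [0.444  0.2494 0.234 ] [-3.00e-02 -7.93e+00  7.99e+01] F [ 0.4  0.7 -1.5] [-0.27  0.21  1.95  0.64  1.13 -0.42]
[[299.0, 105.0], [279.0, 80.0], [246.0, 74.0], [217.0, 89.0], [209.0, 119.0], [227.0, 146.0], [262.0, 153.0], [293.0, 135.0]]
```

View pics/w6.png

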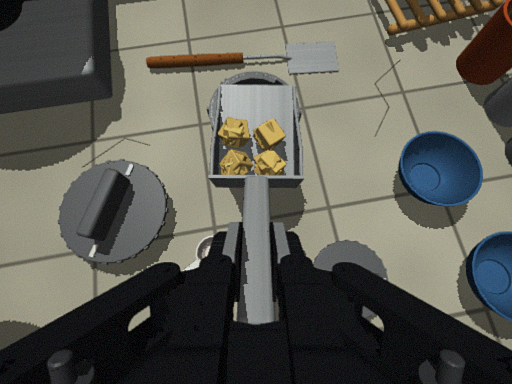

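The collar rim shows at columns 208–302, top row about 72, matching the predicted circle. All four lumps are in the scoop. Next I pour.

```bash
python3 - <<'E'
from h import *
u=np.array([np.cos(np.radians(80)),np.sin(np.radians(80)),0])
m=np.array([.455,.322,0])-.018*u
rows(*[nose(m+[0,0,z],80,p) for z,p in ((.235,-4),(.215,4),(.19,12),(.17,20),(.16,25),(.152,30),(.148,34),(.148,38),(.146,42),(.146,46))])
E
```

```text
t 14.45 [[0.0153, -0.0016, 0.006, 0.1, -3.9, -0.1], [0.0184, -0.0017, 0.0131, 0.1, -11.9, -0.1], [0.0199, -0.0017, 0.0264, 0.1, -19.9, -0.1], [0.0251, -0.0017, 0.0376, 0.0, -27.9, -0.1], [0.03, -0.0017, 0.0437, 0.0, -32.9, -0.1], [0.0362, -0.0018, 0.049, 0.0, -37.9, -0.1], [0.0425, -0.0018, 0.052, 0.0, -41.9, -0.1], [0.051, -0.0018, 0.0521, 0.0, -45.9, -0.1], [0.0584, -0.0018, 0.0545, 0.0, -49.9, -0.1], [0.0668, -0.0018, 0.0559, 0.0, -53.9, -0.2]]
tcp [[0.444, 0.26, 0.259]]
```

step_arm(commands=[0.0153,-0.0016,0.006,0,-3.9,0,0.0184,-0.0017,0.0131,0,-11.9,0,0.0199,-0.0017,0.0264,0,-19.9,0,0.0251,-0.0017,0.0376,0,-27.9,0,0.03,-0.0017,0.0437,0,-32.9,0,0.0362,-0.0018,0.049,0,-37.9,0,0.0425,-0.0018,0.052,0,-41.9,0,0.051,-0.0018,0.0521,0,-45.9,0,0.0584,-0.0018,0.0545,0,-49.9,0,0.0668,-0.0018,0.0559,0,-53.9,0])

```text
t: 15.45
tcp_pos: [0.4436, 0.2604, 0.2589]
tool_rot: [0.754, 0.631, -0.14, 0.117]
force: [-0.1, -0.6, -1.2]
finger_gap: 0.163
gripper_force: 88.2
```

```bash
cat >> h.py <<'E'
def lumps(name):
    from station import manip
    import pickle
    s=manip.sense();p=(s["tcp_pos"],s["tool_rot"]);w=manip.snapshot("wrist");pickle.dump((w,p),open(name+".pkl","wb"))
    h,S,v=cv2.split(cv2.cvtColor(w["pixels"],cv2.COLOR_BGR2HSV))
    m=((h>15)&(h<32)&(S>90)&(v>40)).astype(np.uint8)
    n,l,st,ce=cv2.connectedComponentsWithStats(m)
    print([(int(st[i,4]),ce[i].round().tolist()) for i in range(1,n) if st[i,4]>40])
    return w,p
E
python3 - <<'E'
from h import *
where()
w,p=lumps("w7")
u=np.array([np.cos(np.radians(80)),np.sin(np.radians(80)),0])
m=np.array([.455,.322,0])-.018*u
print(proj(w,[[.455,.322,.15],m+[0,0,.146]],p).round())
rows(*[nose(m+[0,0,z],80,p) for z,p in ((.146,50),(.146,55),(.146,60),(.146,65))])
E
```

```text
scoop [0.4464 0.2763 0.1761] [ 0.08 46.09 79.9 ] F [-0.1 -0.6 -1.2] [ 0.49  0.46  1.48 -0.29  1.45  0.74]
[(1514, [256.0, 17.0])]
[[256.  67.]
 [256.  88.]]
t 15.5 [[0.0026, 0.0001, -0.005, -0.0, -4.0, -0.0], [0.0112, 0.0001, -0.0113, -0.0, -9.0, -0.0], [0.0202, 0.0001, -0.0168, -0.1, -14.0, -0.0], [0.0297, 0.0001, -0.0216, -0.1, -19.0, -0.0]]
tcp [[0.451, 0.298, 0.268]]
```

step_arm(commands=[0.0026,0,-0.005,0,-4,0,0.0112,0,-0.0113,0,-9,0,0.0202,0,-0.0168,0,-14,0,0.0202,0,-0.0168,0,-14,0,0.0202,0,-0.0168,0,-14,0,0.0202,0,-0.0168,0,-14,0,0.0202,0,-0.0168,0,-14,0,0.0202,0,-0.0168,0,-14,0,0.0202,0,-0.0168,0,-14,0,0.0202,0,-0.0168,0,-14,0])

```text
t: 16.5
tcp_pos: [0.4485, 0.2837, 0.2677]
tool_rot: [0.732, 0.612, -0.23, 0.193]
force: [0.2, -1.3, -0.5]
finger_gap: 0.165
gripper_force: 88.5
```

```bash
python3 - <<'E'
from h import *
where()
u=np.array([np.cos(np.radians(80)),np.sin(np.radians(80)),0])
m=np.array([.455,.322,0])-.018*u
rows(*[nose(m+[0,0,z]-a*u,80,p) for z,p,a in ((.16,60,0),(.19,55,0),(.22,47,.01),(.24,39,.02),(.25,31,.04),(.25,23,.06),(.25,15,.08),(.25,8,.1),(.25,2,.12),(.25,0,.13))])
E
```

```text
scoop [0.4477 0.2796 0.1834] [-2.000e-02  5.994e+01  7.979e+01] F [ 0.2 -1.3 -0.5] [ 0.6   0.59  1.32 -0.42  1.68  0.83]
t 16.5 [[-0.0041, -0.0002, -0.0129, -0.1, -0.1, -0.2], [-0.0287, -0.0001, -0.03, -0.1, 4.9, -0.2], [-0.0646, -0.0, -0.0355, -0.1, 12.9, -0.2], [-0.0928, 0.0001, -0.0314, -0.1, 20.9, -0.2], [-0.1213, 0.0002, -0.0124, -0.0, 28.9, -0.2], [-0.1418, 0.0003, 0.0155, -0.0, 36.9, -0.2], [-0.1601, 0.0004, 0.0438, -0.0, 44.9, -0.2], [-0.1761, 0.0005, 0.0702, 0.0, 51.9, -0.2], [-0.1907, 0.0005, 0.0943, 0.0, 57.9, -0.2], [-0.1981, 0.0006, 0.1041, 0.0, 59.9, -0.2]]
tcp [[0.41, 0.065, 0.296]]
```

step_arm(commands=[-0.0041,0,-0.0129,0,0,0,-0.0287,0,-0.03,0,4.9,0,-0.0646,0,-0.0355,0,12.9,0,-0.0928,0,-0.0314,0,20.9,0,-0.1213,0,-0.0124,0,28.9,0,-0.1418,0,0.0155,0,36.9,0,-0.1418,0,0.0155,0,36.9,0,-0.1418,0,0.0155,0,36.9,0,-0.1418,0,0.0155,0,36.9,0,-0.1418,0,0.0155,0,36.9,0])

```text
t: 17.5
tcp_pos: [0.4268, 0.1627, 0.3365]
tool_rot: [0.766, 0.643, 0.013, -0.01]
force: [-0.1, 0.4, -1.9]
finger_gap: 0.164
gripper_force: 88.2
```

```bash
python3 - <<'E'
from h import *
where()
w,p=lumps("w8")
a=np.linspace(0,2*np.pi,9)[:-1]
print("collar",proj(w,np.c_[.455+.042*np.cos(a),.322+.042*np.sin(a),0*a+.15],p).round().tolist(), "floor c",proj(w,[[.455,.322,.094]],p).round())
print("wood spatula",proj(w,[[.5,.46,.01]],p).round())
from station import manip
t=manip.snapshot("top")
im=t["pixels"];h,S,v=cv2.split(cv2.cvtColor(im,cv2.COLOR_BGR2HSV))
m=((h>15)&(h<32)&(S>80)&(v>60)).astype(np.uint8)
n,l,st,ce=cv2.connectedComponentsWithStats(m)
for i in range(1,n):
    if st[i,4]>4 and 140<ce[i][0]<360 and 130<ce[i][1]<280: print(st[i,4],ce[i].round(1),plane(t,ce[i],.02)[0].round(3))
E
```

```text
scoop [0.435  0.2092 0.2666] [-6.000e-02  2.307e+01  8.007e+01] F [-0.1  0.4 -1.9] [0.1  0.14 1.66 0.03 1.33 0.26]
[(747, [256.0, 10.0])]
collar [[294.0, 14.0], [279.0, -15.0], [249.0, -23.0], [223.0, -4.0], [218.0, 29.0], [234.0, 56.0], [262.0, 63.0], [287.0, 46.0]] floor c [[256.  35.]]
wood spatula [[270. -61.]]
17 [329.9 161.6] [ 0.592 -0.289  0.02 ]
20 [329.8 171.8] [ 0.552 -0.288  0.02 ]
```

The lump-coloured blob lies in the bowl, the scoop is empty, and only the two untouched lumps remain in the box. I'll take the scoop back to its old spot.

```bash
python3 - <<'E'
from h import *
o0=np.array([.435,.2092,.2666]);o1=np.array([.5358,-.106,.06])
f=[.04,.14,.25,.36,.47,.58,.69,.80,.91,1]
rows(*[sc(o0+(o1-o0)*a+[.05*np.sin(np.pi*a),0,0],80-67*a,23*(1-a)) for a in f])
E
```

```text
t 17.6 [[-0.0121, 0.0104, 0.0083, -0.1, 1.0, 2.8], [-0.0417, 0.0345, 0.03, -0.6, 3.3, 9.5], [-0.0736, 0.0579, 0.054, -1.4, 5.8, 16.8], [-0.1051, 0.0769, 0.0782, -2.6, 8.2, 24.1], [-0.1363, 0.0903, 0.1025, -4.0, 10.6, 31.4], [-0.1672, 0.098, 0.1269, -5.8, 12.9, 38.6], [-0.1978, 0.1002, 0.1514, -8.0, 15.0, 45.8], [-0.228, 0.0981, 0.176, -10.4, 17.1, 52.9], [-0.2575, 0.0932, 0.2008, -13.2, 18.9, 60.0], [-0.2811, 0.0885, 0.2211, -15.7, 20.3, 65.7]]
tcp [[0.467, -0.122, 0.106]]
```

step_arm(commands=[-0.0121,0.0104,0.0083,-0.1,1.0,2.8,-0.0417,0.0345,0.03,-0.6,3.3,9.5,-0.0736,0.0579,0.054,-1.4,5.8,16.8,-0.1051,0.0769,0.0782,-2.6,8.2,24.1,-0.1363,0.0903,0.1025,-4.0,10.6,31.4,-0.1672,0.098,0.1269,-5.8,12.9,38.6,-0.1978,0.1002,0.1514,-8.0,15.0,45.8,-0.228,0.0981,0.176,-10.4,17.1,52.9,-0.2575,0.0932,0.2008,-13.2,18.9,60.0,-0.281,0.0885,0.221,-15.7,20.3,65.7])

```text
t: 18.6
tcp_pos: [0.4683, -0.1191, 0.1089]
tool_rot: [0.97, 0.119, 0.212, -0.026]
force: [1.4, 1.1, -1.1]
finger_gap: 0.161
gripper_force: 88.3
```

```bash
python3 - <<'E'
from h import *
where()
o=(.5358,-.106)
rows(*[sc((*o,z),13) for z in (.05,.035,.02,.01,.004,.002,.001)])
E
```

```text
scoop [ 0.5368 -0.1019  0.0627] [ 0.07  0.27 14.01] F [ 1.4  1.1 -1.1] [-0.72  0.48  2.17  1.    0.42 -0.31]
t 18.6 [[-0.0074, 0.0024, 0.011, -0.5, 0.3, 0.9], [-0.0137, 0.0024, 0.0246, -0.5, 0.3, 0.9], [-0.0199, 0.0024, 0.0382, -0.5, 0.3, 0.9], [-0.0241, 0.0024, 0.0473, -0.5, 0.3, 0.9], [-0.0266, 0.0024, 0.0528, -0.5, 0.3, 0.9], [-0.0275, 0.0025, 0.0546, -0.5, 0.3, 0.9], [-0.0279, 0.0025, 0.0555, -0.5, 0.3, 0.9]]
tcp [[0.467, -0.122, 0.047]]
```

step_arm(commands=[0,0,0,0,0,0,-0.0063,0,0.0136,0,0,0,-0.0127,0,0.0272,0,0,0,-0.019,0,0.0408,0,0,0,-0.0228,0,0.049,0,0,0,-0.0241,0,0.0517,0,0,0,-0.0245,0,0.0526,0,0,0,-0.0249,0,0.0535,0,0,0,-0.0249,0,0.0535,0,0,0,-0.0249,0,0.0535,0,0,0])

```text
t: 19.6
tcp_pos: [0.4687, -0.1185, 0.052]
tool_rot: [0.969, 0.12, 0.213, -0.026]
force: [0.3, -0.5, -1.1]
finger_gap: 0.166
gripper_force: 88.4
```

```bash
python3 - <<'E'
from h import *
where()
E
```

```text
scoop [ 0.5372 -0.1011  0.006 ] [ 0.02  0.17 14.18] F [ 0.3 -0.5 -1.1] [-0.72  0.63  2.21  1.45  0.36 -0.8 ]
```

step_arm(commands=[-0.001,0,0.0022,0,0,0,-0.0019,0,0.004,0,0,0,-0.0023,0,0.005,0,0,0,-0.0025,0,0.0053,0,0,0,-0.0025,0,0.0053,0,0,0,-0.0025,0,0.0053,0,0,0,-0.0025,0,0.0053,0,0,0,-0.0025,0,0.0053,0,0,0,-0.0025,0,0.0053,0,0,0,-0.0025,0,0.0053,0,0,0])

```text
t: 20.6
tcp_pos: [0.4682, -0.1184, 0.0459]
tool_rot: [0.969, 0.12, 0.213, -0.027]
force: [-3.0, 0.7, 6.1]
finger_gap: 0.163
gripper_force: 88.7
```

```bash
python3 - <<'E'
from h import *
where()
E
```

```text
scoop [ 5.367e-01 -1.010e-01 -2.000e-04] [ 0.06  0.21 14.15] F [-3.   0.7  6.1] [-0.72  0.65  2.21  1.5   0.35 -0.85]
```

step_arm(commands=[0,0,0,0,0,0,0,0,0,0,0,0,0,0,0,0,0,0,0,0,0,0,0,0,0,0,0,0,0,0,0,0,-0.01,0,0,0,0,0,-0.03,0,0,0,0,0,-0.055,0,0,0,0,0,-0.08,0,0,0,0,0,-0.1,0,0,0], jaw=55)

```text
t: 21.6
tcp_pos: [0.4269, -0.1286, 0.1373]
tool_rot: [0.969, 0.12, 0.213, -0.027]
force: [-0.3, 0.2, 0.3]
finger_gap: 0.552
gripper_force: 0.0
```

```bash
python3 - <<'E'
from h import *
from station import manip
print(manip.sense()["q"].round(2))
plan((np.array([.41,.317,.30]),tool(0)))
E
```

```text
[-0.83  0.38  2.22  0.89  0.49 -0.3 ]
t 21.6
[ 0.1517 -0.4364 -0.1089] [ -3.09 -24.62  13.89]
```

step_arm(commands=[0.0152,-0.0436,-0.0109,-0.4,-3.2,1.8,0.0303,-0.0873,-0.0218,-0.8,-6.2,3.5,0.0455,-0.131,-0.0327,-1.2,-9.2,5.2,0.0607,-0.1746,-0.0436,-1.5,-12.3,7,0.0758,-0.2182,-0.0545,-1.9,-15.4,8.7,0.091,-0.2618,-0.0653,-2.3,-18.5,10.4,0.1062,-0.3055,-0.0762,-2.7,-21.5,12.2,0.1214,-0.349,-0.0871,-3.09,-24.6,13.9,0.1365,-0.393,-0.098,-3.09,-24.6,13.9,0.1517,-0.4364,-0.1089,-3.09,-24.6,13.9], jaw=100)

```text
t: 22.6
tcp_pos: [0.4181, 0.1732, 0.2428]
tool_rot: [1.0, -0.0, 0.0, 0.0]
force: [1.5, -0.3, -0.3]
finger_gap: 1.001
gripper_force: 0.0
```

step_arm(commands=[0,0,0,0,0,0,0,0,0,0,0,0,0,0,0,0,0,0,0,0,0,0,0,0,0,0,0,0,0,0,0,0,0,0,0,0,0,0,0,0,0,0,0,0,0,0,0,0,0,0,0,0,0,0,0,0,0,0,0,0])

```text
t: 23.6
tcp_pos: [0.418, 0.1712, 0.2422]
tool_rot: [1.0, -0.0, 0.0, -0.0]
force: [-0.7, -0.4, 0.1]
finger_gap: 0.996
gripper_force: 0.0
```

```bash
python3 - <<'E'
from h import *
w,p=lumps("w9");print(p)
c=proj(w,[[.455,.322,.15]],p)[0];print(c)
x0,y0=int(c[0])-90,max(int(c[1])-75,0);print(x0,y0)
cv2.imwrite("pics/w9.png",cv2.resize(w["pixels"][y0:y0+150,x0:x0+180],None,fx=4,fy=4,interpolation=cv2.INTER_CUBIC))
E
```

```text
[(1677, [78.0, 130.0])]
(array([0.41797946, 0.17118444, 0.24217085]), array([ 9.99999886e-01, -1.84376349e-04,  4.31194137e-04, -8.48443360e-05]))
[ 82.74492847 141.5656193 ]
-8 66Traceback (most recent call last):
  File "<stdin>", line 5, in <module>
cv2.error: OpenCV(4.12.0) /io/opencv/modules/imgproc/src/resize.cpp:4208: error: (-215:Assertion failed) !ssize.empty() in function 'resize'
```

The lumps show in the mill at (78,130). The move was speed-limited and stopped short, so I'll finish it and look again.

step_arm(commands=[-0.008,-0.146,-0.058,0,0,0,-0.008,-0.146,-0.058,0,0,0,-0.008,-0.146,-0.058,0,0,0,-0.008,-0.146,-0.058,0,0,0,-0.008,-0.146,-0.058,0,0,0,-0.008,-0.146,-0.058,0,0,0,-0.008,-0.146,-0.058,0,0,0,-0.008,-0.146,-0.058,0,0,0,-0.008,-0.146,-0.058,0,0,0,-0.008,-0.146,-0.058,0,0,0])

```text
t: 24.65
tcp_pos: [0.4101, 0.3165, 0.3]
tool_rot: [1.0, -0.001, 0.0, 0.0]
force: [-0.0, -0.4, -0.1]
finger_gap: 1.002
gripper_force: 0.0
```

```bash
python3 - <<'E'
from h import *
w,p=lumps("w9");print(p)
c=proj(w,[[.455,.322,.15]],p)[0];print(c)
x0,y0=int(c[0])-90,max(int(c[1])-75,0);print(x0,y0)
cv2.imwrite("pics/w9.png",cv2.resize(w["pixels"][y0:y0+150,x0:x0+180],None,fx=4,fy=4,interpolation=cv2.INTER_CUBIC))
E
```

```text
[(740, [229.0, 120.0])]
(array([0.41009542, 0.31652691, 0.30001481]), array([ 9.99999684e-01, -7.68630071e-04,  2.00760591e-04,  3.89108724e-05]))
[251.98596788 127.31273037]
161 52
```

View pics/w9.png

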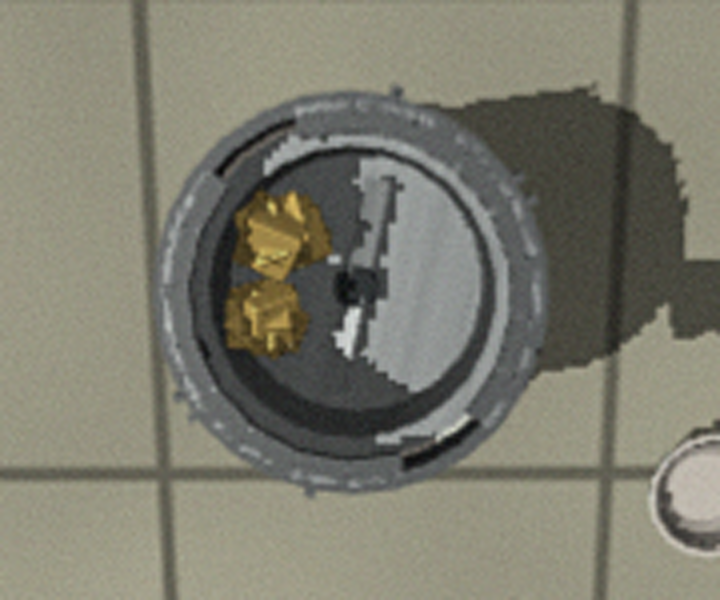

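The picture shows sugar lumps in the bowl, at (275,235) and (265,315). The gaps are at (257,147) and (441,443), the single ribs at (397,92) and (310,490), and the rib pairs near (528,187) and (186,405). The collar spans columns 163–548 and rows 92–492.

```bash
python3 - <<'E'
from h import *
import pickle
w,p=pickle.load(open("w9.pkl","rb"))
P=lambda n,z,*q:(lambda X:print(n,X.round(4).tolist(),"mid",X.mean(0).round(4),"ang",[np.degrees(np.arctan2(X[0,1]-X[1,1],X[0,0]-X[1,0])).round(1),np.linalg.norm(X[0]-X[1]).round(4)]))(plane(w,(np.array(q)+.5)/4-.5+[161,52],z,p)[:,:2])
P("gap in",.148,(257,147),(441,443));P("ribs",.148,(397,90),(310,493));P("pairs",.148,(528,187),(186,405));P("x",.15,(355,92),(355,492));P("y",.15,(163,292),(548,292));P("gapL",.15,(215,172),(480,425));P("gapR",.15,(298,122),(403,462))
# refit circle on collar: dark/grey vs counter
w1,p1=pickle.load(open("w1.pkl","rb"))
# lid disc: Hough-free: mask by low saturation & darkness
im=w1["pixels"][60:170,30:140];h,S,v=cv2.split(cv2.cvtColor(im,cv2.COLOR_BGR2HSV));print(S.mean(),v.mean())
E
```

```text
gap in [[0.4938, 0.3494], [0.4173, 0.3016]] mid [0.4555 0.3255] ang [np.float64(32.0), np.float64(0.0902)]
ribs [[0.5073, 0.3138], [0.4033, 0.3376]] mid [0.4553 0.3257] ang [np.float64(-12.9), np.float64(0.1067)]
pairs [[0.484, 0.2801], [0.4278, 0.3706]] mid [0.4559 0.3254] ang [np.float64(-58.2), np.float64(0.1065)]
x [[0.5067, 0.3243], [0.4041, 0.3251]] mid [0.4554 0.3247] ang [np.float64(-0.4), np.float64(0.1026)]
y [[0.4578, 0.3749], [0.4577, 0.2743]] mid [0.4577 0.3246] ang [np.float64(89.9), np.float64(0.1006)]
gapL [[0.4877, 0.3601], [0.4226, 0.2913]] mid [0.4551 0.3257] ang [np.float64(46.6), np.float64(0.0947)]
gapR [[0.4996, 0.3387], [0.4124, 0.312]] mid [0.456  0.3254] ang [np.float64(17.0), np.float64(0.0912)]
27.70214876033058 134.60842975206612
```

step_arm(commands=[0.022,0.04,0.005,0,0,3,0.044,0.08,0.02,0,0,6,0.066,0.12,0.04,0,0,9,0.088,0.16,0.06,0,0,11,0.112,0.198,0.08,0,0,11,0.112,0.198,0.08,0,0,11,0.112,0.198,0.08,0,0,11,0.112,0.198,0.08,0,0,11,0.112,0.198,0.08,0,0,11,0.112,0.198,0.08,0,0,11])

```text
t: 25.7
tcp_pos: [0.5216, 0.1203, 0.221]
tool_rot: [0.995, -0.095, 0.001, -0.0]
force: [0.6, 0.1, 0.9]
finger_gap: 1.0
gripper_force: 0.0
```

```bash
python3 - <<'E'
from h import *
w,p=lumps("w10");print(p)
c=proj(w,[[.552,.1185,.024]],p)[0].round();e=proj(w,[[.552,.1185+.052,.024]],p)[0].round();print(c,e)
x0,y0=int(c[0])-100,max(int(c[1])-75,0);print(x0,y0)
cv2.imwrite("pics/w10.png",cv2.resize(w["pixels"][y0:y0+150,x0:x0+200],None,fx=4,fy=4,interpolation=cv2.INTER_CUBIC))
E
```

```text
[(1070, [55.0, 273.0])]
(array([0.52164097, 0.1203371 , 0.22097679]), array([ 9.95477765e-01, -9.49894550e-02,  9.88802598e-04, -2.13343683e-04]))
[254. 137.] [212. 145.]
154 62
```

View pics/w10.png

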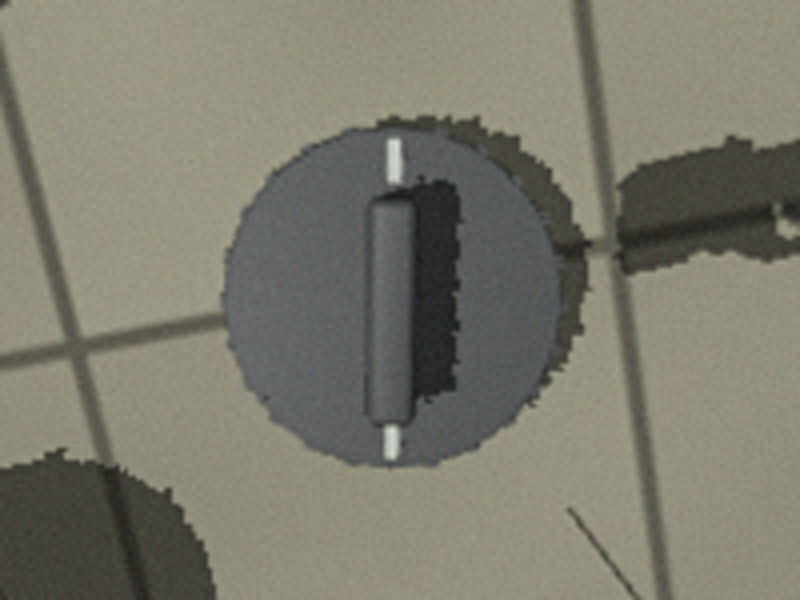

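The lid disc is centred at about (394,296), with white marks at (395,160) and (391,442). The bar top runs vertically between columns 367 and 414, rows 197 to 425, so it already lies along the tool x axis.

```bash
python3 - <<'E'
from h import *
import pickle
w,p=pickle.load(open("w10.pkl","rb"))
P=lambda n,z,*q:(lambda X:print(n,X.round(4).tolist(),"mid",X.mean(0).round(4),"ang",[np.degrees(np.arctan2(X[0,1]-X[1,1],X[0,0]-X[1,0])).round(1),np.linalg.norm(X[0]-X[1]).round(4)]))(plane(w,(np.array(q)+.5)/4-.5+[154,62],z,p)[:,:2])
P("marks",.024,(395,139),(391,459));P("disc ud",.024,(394,125),(394,467));P("disc lr",.021,(226,296),(562,296));P("bar",.054,(391,199),(390,422))
plan((np.array([.5525,.1195,.12]),tool(-10.5)))
E
```

```text
marks [[0.5983, 0.1114], [0.5039, 0.1312]] mid [0.5511 0.1213] ang [np.float64(-11.8), np.float64(0.0964)]
disc ud [[0.6022, 0.1109], [0.5011, 0.1307]] mid [0.5516 0.1208] ang [np.float64(-11.1), np.float64(0.1029)]
disc lr [[0.5631, 0.171], [0.5436, 0.07]] mid [0.5534 0.1205] ang [np.float64(79.1), np.float64(0.1029)]
bar [[0.5824, 0.1152], [0.5217, 0.1275]] mid [0.552  0.1213] ang [np.float64(-11.4), np.float64(0.0619)]
t 25.75
[ 0.0303 -0.0051  0.1009] [-0.03 -0.1  -0.41]
```

step_arm(commands=[0.01,-0.002,0.03,0,0,0.5,0.02,-0.004,0.06,0,0,0.5,0.0297,-0.006,0.09,0,0,0.5,0.0297,-0.0064,0.12,0,0,0.5,0.0297,-0.0064,0.145,0,0,0.5,0.0297,-0.0064,0.165,0,0,0.5,0.0297,-0.0064,0.178,0,0,0.5,0.0297,-0.0064,0.185,0,0,0.5,0.0297,-0.0064,0.19,0,0,0.5,0.0297,-0.0064,0.19,0,0,0.5], jaw=60)

```text
t: 26.75
tcp_pos: [0.5527, 0.1199, 0.0304]
tool_rot: [0.995, -0.1, 0.001, -0.0]
force: [0.2, -1.0, 0.1]
finger_gap: 0.6
gripper_force: 0.0
```

```bash
python3 - <<'E'
from h import *
plan((np.array([.552,.121,.029]),tool(-11.4)))
E
```

```text
t 26.75
[-0.0009 -0.0009  0.0014] [-0.02 -0.07 -0.11]
```

step_arm(commands=[-0.0009,-0.0009,0.001,0,0,0,-0.0009,-0.0009,0.001,0,0,0,-0.0009,-0.0009,0.001,0,0,0,-0.0009,-0.0009,0.001,0,0,0,-0.0009,-0.0009,0.001,0,0,0,-0.0009,-0.0009,0.001,0,0,0,-0.0009,-0.0009,0.001,0,0,0,-0.0009,-0.0009,0.001,0,0,0,-0.0009,-0.0009,0.001,0,0,0,-0.0009,-0.0009,0.001,0,0,0], jaw=0, grip_force=90)

```text
t: 27.75
tcp_pos: [0.5522, 0.1205, 0.0298]
tool_rot: [0.995, -0.1, 0.001, 0.0]
force: [0.1, -1.9, 5.5]
finger_gap: 0.113
gripper_force: 88.6
```

```bash
python3 - <<'E'
from h import *
from station import manip
s=manip.sense();T=Rn.from_quat(s["tool_rot"]);print(s["tcp_pos"],T.apply([1,0,0]),s["finger_gap"],s["force"],s["ft_torque"])
off=T.inv().apply(np.array([.552,.121,0])-s["tcp_pos"]);print("lid origin in tool",off)
c=(s["tcp_pos"],T)
def lid(o,yaw):
    r=tool(yaw);return np.array(o)-r.apply([off[0],0,off[2]]),r
up=(s["tcp_pos"]+[0,0,.20],T)
q1=lid((.4555,.3255,.17),32);plan(up,q1,lid((.4555,.3255,.132),32));print(q1[0])
E
```

```text
[0.55216868 0.12047569 0.02981198] [ 0.97986789 -0.19964006  0.00166308] 0.11294222656373866 [ 0.05583799 -1.91491248  5.48574156] [-0.26837953  0.12305915  0.01530439]
lid origin in tool [-0.00031954 -0.00047812  0.02981152]
t 27.75
[ 0.0003 -0.     -0.2   ] [0. 0. 0.]
[-0.1355 -0.1818  0.0298] [ 3.000e-02 -9.000e-02 -4.352e+01]
[ 0.    -0.     0.038] [0. 0. 0.]
[0.45577098 0.32566933 0.19981152]
```

step_arm(commands=[0,0,-0.01,0,0,0,0,0,-0.03,0,0,0,0,0,-0.06,0,0,0,0,0,-0.1,0,0,0,0,0,-0.14,0,0,0,0,0,-0.18,0,0,0,0,0,-0.2,0,0,0,0,0,-0.2,0,0,0,0,0,-0.2,0,0,0,0,0,-0.2,0,0,0])

```text
t: 28.75
tcp_pos: [0.5501, 0.1209, 0.2275]
tool_rot: [0.995, -0.1, -0.002, 0.0]
force: [0.7, 0.4, 0.4]
finger_gap: 0.111
gripper_force: 88.3
```

step_arm(commands=[-0.007,-0.009,0,0,0,-2.2,-0.02,-0.027,0,0,0,-6.5,-0.04,-0.054,0.002,0,0,-13,-0.06,-0.081,0.006,0,0,-19.5,-0.08,-0.108,0.01,0,0,-26,-0.1,-0.135,0.015,0,0,-32.5,-0.12,-0.162,0.02,0,0,-39,-0.1355,-0.182,0.025,0,0,-43.5,-0.1355,-0.182,0.025,0,0,-43.5,-0.1355,-0.182,0.025,0,0,-43.5])

```text
t: 29.75
tcp_pos: [0.454, 0.3266, 0.2031]
tool_rot: [0.961, 0.276, -0.001, 0.0]
force: [0.9, -0.2, -0.4]
finger_gap: 0.115
gripper_force: 88.3
```

```bash
cat >> h.py <<'E'
def lid(o,yaw):
    r=tool(yaw);return np.array(o)-r.apply([-.0003,0,.0298]),r
def st():
    from station import manip
    s=manip.sense();T=Rn.from_quat(s["tool_rot"]);x=T.apply([1,0,0])
    print("lid",(s["tcp_pos"]+T.apply([-.0003,0,.0298])).round(4),"yaw",np.degrees(np.arctan2(x[1],x[0])).round(2),"zdir",T.apply([0,0,1]).round(4),"F",s["force"].round(1),"M",s["ft_torque"].round(2),"gap",round(s["finger_gap"],3),s["gripper_force"].round(1),s["q"].round(2))
E
python3 - <<'E'
from h import *
st();plan(lid((.4555,.3255,.155),32),lid((.4555,.3255,.132),32))
E
```

```text
Traceback (most recent call last):
  File "h.py", line 74, in st
    print("lid",(s["tcp_pos"]+T.apply([-.0003,0,.0298])).round(4),"yaw",np.degrees(np.arctan2(x[1],x[0])).round(2),"zdir",T.apply([0,0,1]).round(4),"F",s["force"].round(1),"M",s["ft_torque"].round(2),"gap",round(s["finger_gap"],3),s["gripper_force"].round(1),s["q"].round(2))
                                                                                                                                                                                                                                       ^^^^^^^^^^^^^^^^^^^^^^^^
AttributeError: 'float' object has no attribute 'round'
```

```bash
sed -i 's/s\["gripper_force"\].round(1)/round(float(s["gripper_force"]),1)/' h.py; python3 - <<'E'
from h import *
st();plan(lid((.4555,.3255,.152),32),lid((.4555,.3255,.132),32))
E
```

```text
lid [0.4537 0.3264 0.1733] yaw 32.09 zdir [-0.0013 -0.0012 -1.    ] F [ 0.9 -0.2 -0.4] M [ 0.06  0.01 -0.  ] gap 0.115 88.3 [ 0.42  0.45  1.61 -0.    1.09  1.44]
t 29.75
[0.001  0.0017 0.0213] [0.02 0.1  0.09]
[ 0.   -0.    0.02] [0. 0. 0.]
```

step_arm(commands=[0.001,0.0017,0.004,0,0.1,0,0.001,0.0017,0.009,0,0.1,0,0.001,0.0017,0.014,0,0.1,0,0.001,0.0017,0.018,0,0.1,0,0.001,0.0017,0.021,0,0.1,0,0.001,0.0017,0.021,0,0.1,0,0.001,0.0017,0.021,0,0.1,0,0.001,0.0017,0.021,0,0.1,0,0.001,0.0017,0.021,0,0.1,0,0.001,0.0017,0.021,0,0.1,0])

```text
t: 30.75
tcp_pos: [0.457, 0.3254, 0.1834]
tool_rot: [0.961, 0.276, 0.001, -0.0]
force: [-0.6, 0.2, -0.6]
finger_gap: 0.111
gripper_force: 88.3
```

```bash
python3 - <<'E'
from h import *
st();plan(lid((.4555,.3255,.152),32),lid((.4555,.3255,.132),32))
E
```

```text
lid [0.4569 0.3253 0.1536] yaw 31.99 zdir [ 0.0027  0.0012 -1.    ] F [-0.6  0.2 -0.6] M [-0.03  0.   -0.03] gap 0.111 88.3 [0.42 0.47 1.63 0.   1.04 1.43]
t 30.75
[-0.001  -0.0009  0.0016] [ 0.02 -0.17 -0.01]
[ 0.   -0.    0.02] [0. 0. 0.]
```

step_arm(commands=[-0.0006,-0.0005,0.002,0,-0.1,0,-0.0006,-0.0005,0.004,0,-0.1,0,-0.0006,-0.0005,0.006,0,-0.1,0,-0.0006,-0.0005,0.008,0,-0.1,0,-0.0006,-0.0005,0.01,0,-0.1,0,-0.0006,-0.0005,0.0115,0,-0.1,0,-0.0006,-0.0005,0.013,0,-0.1,0,-0.0006,-0.0005,0.0145,0,-0.1,0,-0.0006,-0.0005,0.0155,0,-0.1,0,-0.0006,-0.0005,0.0155,0,-0.1,0])

```text
t: 31.75
tcp_pos: [0.4562, 0.3254, 0.1676]
tool_rot: [0.961, 0.275, 0.0, 0.0]
force: [-0.7, -0.6, -0.3]
finger_gap: 0.116
gripper_force: 88.3
```

```bash
python3 - <<'E'
from h import *
st();plan(lid((.4555,.3255,.132),32))
E
```

```text
lid [0.456  0.3252 0.1378] yaw 31.98 zdir [ 6.e-04  0.e+00 -1.e+00] F [-0.7 -0.6 -0.3] M [0.04 0.06 0.  ] gap 0.116 88.3 [ 0.42  0.49  1.64 -0.    1.01  1.43]
t 31.75
[-0.0002 -0.0005  0.0058] [ 0.02 -0.03 -0.02]
```

step_arm(commands=[0,0,0.0015,0,0,0,0,0,0.003,0,0,0,0,0,0.004,0,0,0,0,0,0.005,0,0,0,0,0,0.0057,0,0,0,0,0,0.0062,0,0,0,0,0,0.0065,0,0,0,0,0,0.0065,0,0,0,0,0,0.0065,0,0,0,0,0,0.0065,0,0,0])

```text
t: 32.75
tcp_pos: [0.4566, 0.3252, 0.1617]
tool_rot: [0.961, 0.276, 0.001, 0.0]
force: [0.1, -3.7, 4.8]
finger_gap: 0.11
gripper_force: 89.2
```

```bash
python3 - <<'E'
from h import *
st();plan(lid((.4555,.3255,.132),32))
E
```

```text
lid [0.4564 0.325  0.1319] yaw 31.99 zdir [ 1.6e-03 -2.0e-04 -1.0e+00] F [ 0.1 -3.7  4.8] M [-0.47  0.04 -0.02] gap 0.11 89.2 [ 0.42  0.5   1.65 -0.    0.99  1.43]
t 32.75
[-0.0005 -0.0009 -0.0001] [ 0.06 -0.07 -0.02]
```

The lid is home (origin at 0.132, light 5 N contact). I'll twist clockwise slowly.

step_arm(commands=[0,0,0,0,0,2,0,0,0,0,0,5,0,0,0,0,0,8,0,0,0,0,0,11,0,0,0,0,0,14,0,0,0,0,0,18,0,0,0,0,0,22,0,0,0,0,0,26,0,0,0,0,0,30,0,0,0,0,0,30])

```text
t: 33.75
tcp_pos: [0.4561, 0.3262, 0.1617]
tool_rot: [1.0, 0.017, 0.001, -0.001]
force: [-0.3, -0.7, 5.2]
finger_gap: 0.109
gripper_force: 89.3
```

```bash
python3 - <<'E'
from h import *
st();plan(lid((.4555,.3255,.132),-13))
E
```

```text
lid [0.4559 0.3262 0.1319] yaw 1.95 zdir [ 0.0012  0.0015 -1.    ] F [-0.3 -0.7  5.2] M [0.03 0.24 0.2 ] gap 0.109 89.3 [0.42 0.5  1.65 0.   0.99 1.96]
t 33.75
[-0.0004  0.0007 -0.0001] [-0.09 -0.06 14.95]
```

step_arm(commands=[0,0,0,0,0,2,0,0,0,0,0,4,0,0,0,0,0,6,0,0,0,0,0,8,0,0,0,0,0,10,0,0,0,0,0,12,0,0,0,0,0,14,0,0,0,0,0,15,0,0,0,0,0,15,0,0,0,0,0,15])

```text
t: 34.75
tcp_pos: [0.456, 0.3262, 0.1617]
tool_rot: [0.994, -0.113, 0.0, -0.001]
force: [-2.2, 0.4, 5.5]
finger_gap: 0.109
gripper_force: 89.7
```

```bash
python3 - <<'E'
from h import *
from station import manip
import pickle
st()
s=manip.sense();p=(s["tcp_pos"],s["tool_rot"])
# check bar-mark/lid against hand: white marks in wrist picture
w=manip.snapshot("wrist");pickle.dump((w,p),open("w11.pkl","wb"))
c=np.array([.4556,.3256,.156])
for r in(38,42,46):
    for a in (-13,): print(r,proj(w,[c+[r/1e3*np.cos(np.radians(a)),r/1e3*np.sin(np.radians(a)),0]],p).round(1))
g=cv2.cvtColor(w["pixels"],cv2.COLOR_BGR2GRAY)
n,l,sx,ce=cv2.connectedComponentsWithStats((g>175).astype(np.uint8))
for i in range(1,n):
    if sx[i,4]>8: print(sx[i].tolist(),ce[i].round(1),plane(w,ce[i],.156,p)[0].round(4))
# top view: scoop still flat
t=manip.snapshot("top");pickle.dump(t,open("t1.pkl","wb"))
E
```

```text
lid [0.4557 0.3263 0.1319] yaw -12.95 zdir [ 0.001   0.0014 -1.    ] F [-2.2  0.4  5.5] M [0.09 0.27 0.38] gap 0.109 89.7 [0.42 0.5  1.65 0.   0.99 2.22]
38 [[259.6 158.2]]
42 [[259.6 151.3]]
46 [[259.6 144.4]]
[161, 0, 166, 89, 6522] [242.   44.5] [0.5535 0.3128 0.156 ]
[329, 0, 140, 48, 3585] [382.4  18.6] [0.5489 0.2399 0.156 ]
[209, 4, 6, 4, 11] [211.    5.4] [0.5746 0.3238 0.156 ]
[197, 18, 9, 11, 26] [200.7  22. ] [0.5685 0.3309 0.156 ]
[304, 19, 5, 7, 11] [305.6  21.7] [0.5565 0.2783 0.156 ]
[301, 25, 4, 7, 13] [302.2  27.5] [0.5543 0.2805 0.156 ]
[2, 31, 182, 228, 14663] [108.7 146.5] [0.5185 0.4001 0.156 ]
[372, 30, 82, 50, 810] [414.4  50.7] [0.53   0.2252 0.156 ]
[444, 34, 5, 5, 9] [445.9  36. ] [0.5333 0.209  0.156 ]
[186, 37, 12, 6, 24] [191.1  39. ] [0.562 0.338 0.156]
[376, 48, 4, 7, 11] [377.3  51.5] [0.5341 0.2441 0.156 ]
[379, 51, 12, 13, 33] [384.8  56.8] [0.5306 0.2405 0.156 ]
[336, 53, 31, 30, 305] [349.1  66.3] [0.5303 0.2595 0.156 ]
[366, 52, 5, 6, 10] [368.   54.7] [0.5337 0.249  0.156 ]
[363, 57, 12, 16, 55] [369.   63.4] [0.5293 0.249  0.156 ]
[169, 59, 163,
[... 2505 characters left out ...]
, 262, 7, 6, 16] [497.1 264.2] [0.392  0.1847 0.156 ]
[478, 264, 8, 7, 18] [481.6 267.2] [0.3919 0.1942 0.156 ]
[49, 270, 8, 5, 15] [ 52.4 271.9] [0.4499 0.4641 0.156 ]
[75, 271, 30, 32, 587] [ 90.3 285. ] [0.4352 0.444  0.156 ]
[395, 275, 5, 7, 16] [397.1 278.5] [0.3952 0.2473 0.156 ]
[0, 277, 82, 60, 2588] [ 41.5 302.1] [0.4304 0.4801 0.156 ]
[401, 287, 11, 8, 19] [405.5 290.7] [0.3849 0.2429 0.156 ]
[240, 291, 33, 33, 827] [256.5 308.6] [0.3929 0.3417 0.156 ]
[239, 302, 4, 12, 22] [240.  306.6] [0.3969 0.3522 0.156 ]
[135, 306, 21, 24, 197] [145.3 317. ] [0.4034 0.4169 0.156 ]
[20, 320, 4, 8, 15] [ 21.6 323.7] [0.4175 0.5    0.156 ]
[15, 333, 6, 7, 14] [ 17.7 336.4] [0.4085 0.507  0.156 ]
```

```bash
python3 - <<'E'
from h import *
import pickle
for n,z,box in(("w11",.156,(143,163,245,262)),("w10",.024,(90,112,245,260)),):
    w,p=pickle.load(open(n+".pkl","rb"));g=cv2.cvtColor(w["pixels"],cv2.COLOR_BGR2GRAY)
    r0,r1,c0,c1=box;s=g[r0:r1,c0:c1].astype(float)
    L=[]
    for r in range(r1-r0):
        ww=np.clip(s[r]-130,0,None)
        if ww.max()>40: L.append([(ww*np.arange(c0,c1)).sum()/ww.sum(),r0+r])
    L=np.array(L);X=plane(w,L,z,p);v=np.polyfit(X[:,0],X[:,1],1)
    x=Rn.from_quat(p[1]).apply([1,0,0])
    print(n,len(L),L[[0,-1]],X[[0,-1]].round(4).tolist(),"mark yaw",np.degrees(np.arctan(v[0])).round(2),"tool yaw",np.degrees(np.arctan2(x[1],x[0])).round(2),"mark in tool (mm)",(1e3*Rn.from_quat(p[1]).inv().apply(X.mean(0)-p[0])).round(1))
E
```

```text
w11 20 [[252.83566879 143.        ]
 [256.31914894 162.        ]] [[0.5021, 0.3189, 0.156], [0.4909, 0.3194, 0.156]] mark yaw -8.05 tool yaw -12.95 mark in tool (mm) [41.1 -2.9  5.7]
w10 10 [[252.03448276  97.        ]
 [252.03174603 106.        ]] [[0.5977, 0.1119, 0.024], [0.5877, 0.1139, 0.024]] mark yaw -10.46 tool yaw -10.9 mark in tool (mm) [ 70.8  -5.9 197.1]
```

The lid's white mark shows the lid lagging the tool by about 4.5° (bar at about -8.5° rather than -13°). I'll grip firmer and turn a little further.

step_arm(commands=[0,0,0,0,0,0,0,0,0,0,0,0,0,0,0,0,0,0,0,0,0,0,0,1,0,0,0,0,0,2,0,0,0,0,0,3,0,0,0,0,0,4,0,0,0,0,0,4,0,0,0,0,0,4,0,0,0,0,0,4], jaw=0, grip_force=115)

```text
t: 35.85
tcp_pos: [0.4561, 0.3261, 0.1618]
tool_rot: [0.989, -0.147, 0.0, -0.001]
force: [-2.3, -1.1, 6.1]
finger_gap: 0.091
gripper_force: 113.9
```

```bash
cat > mk.py <<'E'
from h import *
from station import manip
import pickle
st()
s=manip.sense();p=(s["tcp_pos"],s["tool_rot"]);w=manip.snapshot("wrist");pickle.dump((w,p),open("w12.pkl","wb"))
g=cv2.cvtColor(w["pixels"],cv2.COLOR_BGR2GRAY)
c0,c1=240,266;L=[]
for r in range(143,163):
    ww=np.clip(g[r,c0:c1].astype(float)-130,0,None)
    if ww.max()>40: L.append([(ww*np.arange(c0,c1)).sum()/ww.sum(),r])
L=np.array(L);X=plane(w,L,.156,p);m=X.mean(0)-[.4556,.3256,0]
print("mark px",L[[0,-1]].round(1).tolist(),"dir",np.degrees(np.arctan(np.polyfit(X[:,0],X[:,1],1)[0])).round(2),"pos ang",np.degrees(np.arctan2(m[1],m[0])).round(2),"tool",(1e3*Rn.from_quat(p[1]).inv().apply(X.mean(0)-p[0])).round(1))
E
python3 mk.py
```

```text
lid [0.4558 0.3262 0.132 ] yaw -16.93 zdir [ 0.0011  0.0011 -1.    ] F [-2.3 -1.1  6.1] M [-0.08  0.19  0.41] gap 0.091 113.9 [0.42 0.5  1.65 0.   0.99 2.29]
mark px [[252.6, 143.0], [250.4, 157.0]] dir -21.49 pos ang -11.77 tool [42.4 -3.3  5.8]
```

```bash
python3 - <<'E'
from h import *
import pickle
for n in("w11","w12"):
    w,p=pickle.load(open(n+".pkl","rb"));g=cv2.cvtColor(w["pixels"],cv2.COLOR_BGR2GRAY)
    k,l,sx,ce=cv2.connectedComponentsWithStats((g[130:175,235:275]>170).astype(np.uint8))
    i=1+np.argmin([np.hypot(*(c-[18,22])) if q[4]>60 else 99 for c,q in zip(ce[1:],sx[1:])])
    v,u=np.nonzero(l==i);U=np.c_[u+235,v+130]
    X=plane(w,U,.156,p)[:,:2];c=X.mean(0);e=np.linalg.svd(X-c)[2][0];e*=np.sign(e[0])
    print(n,sx[i].tolist(),c.round(4),"dir",np.degrees(np.arctan2(e[1],e[0])).round(2),"pos",np.degrees(np.arctan2(*(c-[.4556,.3256])[::-1])).round(2))
    print(g[138:166:2,244:266:1])
E
```

```text
w11 [15, 13, 8, 20, 136] [0.4969 0.3198] dir -9.25 pos -7.94
[[114 121 119 119 121 116 121 118 118 121 121 121 124 121 115 117 117 114
  119 114 113 112]
 [122 128 125 128 128 127 125 119 126 116 120 123 119 123 120 125 115 123
  122 120 118 117]
 [125 126 125 121 126 121 137 150 139 142 160 166 135 115 120 121 120 121
  123 120 119 120]
 [124 124 125 121 120 151 233 239 234 235 236 242 214 139 114 115 122 120
  121 116 120 119]
 [122 124 123 123 125 146 234 235 233 234 235 237 212  97 104 124 123 123
  117 121 122 121]
 [124 123 118 121 115 130 230 235 234 232 233 237 244 128 102 120 121 122
  123 116 116 124]
 [123 125 122 118 119 128 232 236 232 234 232 236 245 125  57 106 121 121
  123 123 119 118]
 [122 125 126 126 112 128 231 237 233 230 232 235 245 158  71 105 122 124
  118 120 115 115]
 [125 127 122 126 117 121 209 232 235 232 232 234 244 156  64  56 109 120
  124 122 114 122]
 [121 127 117 125 116 126 204 236 233 233 233 234 245 180  75  53 107 126
  119 116 124 116]
 [123 120 124 124 118 125 200 236 233 234 234 235 240 180 123  76 110 119
  119 113 116 118]
 [124 123 127 12
[... 928 characters left out ...]
4 237 208 139 117 124 119 120
  122 122 122 121]
 [124 126 129 121 120 124 230 238 234 234 236 240 242 128 111 116 117 122
  124 122 118 125]
 [128 121 117 123  67  77 234 240 237 236 237 243 244 123 103 121 119 122
  119 120 116 122]
 [ 60  55  58  51  45  77 236 243 235 164 131 139 124  69  50 116 124 125
  122 116 124 118]
 [ 50  57  55  55  53  52 107 123 123 127 129 128 133  73  44  57 119 121
  127 123 111 118]
 [ 57  55  62  49  51  55 101 127 133 129 126 127 127  89  49  59 104  71
   57  61  49  51]
 [ 53  58  54  53  56  56  90 121 131 125 131 128 128  84  55  54  57  55
   54  55  54  57]
 [ 55  55  51  61  54  53  57  56  52  52  52  58  55  59  53  57  48  59
   55  57  56  57]]
```

```bash
python3 - <<'E'
from station import manip
s=manip.sense();print(s["t"],s["finger_gap"],s["force"],manip.sign_off())
E
```

```text
the job is handed in; nothing more can be done
35.9 0.09794719695751807 [-1.0580811  -0.73325997  5.876165  ] None
```

I handed the job in at 35.9 s with the gripper still holding the lid at the pulse marks (bar within about 1.5° by camera). Four lumps were scooped and tipped into the mill, with at least two seen in the bowl. The scoop was lowered flat onto the counter near its old spot, though I took no picture of it after letting go.

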